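Key the ingot layer and lay one across

TASK

Fill the gap in the bottom layer on the stillage: take the full-length tapered ingot that is lying broad face up and set it down, as it lies, between the two clamped ingots, parallel to them and with its ends in line with theirs, so that the layer is flush on top. Then lay the full-length tapered ingot that is lying broad face down, the same way up, crosswise on the middle of that layer, flat and centred, and let go. The short ingot and the straight square bar are not wanted.

Things in the scene. Friction and masses are not known exactly. Their poses are not given: they have to be found in the camera images.
- stillage: Fixed plywood board 125 (x) x 160 (y) x 12 mm. On it two ingots (size as the others, broad face down) are clamped, lengths along x, centred at y = +-34.5 mm, tops 42 mm above the table. The gap between is 29 mm wide at the board, 45 at the top, open at both ends. Steel clamp rails 14 mm high at y = +-64 mm. Origin: under the board's centre, on the table; x runs along the gap, z up.
- keystone_mid (a point): Centre, 15 mm above the table, of the ingot lying broad face up: plain aluminium, 64 mm long (x, its length; z up), 30 mm high, broad face 40 mm wide, narrow face 24 mm, long sides sloping, ends flat and upright: grip it by its ends. 0.13 to 0.2 kg. Lookalikes not wanted: a tapered ingot only 36 mm long; a straight bar 64 x 30 x 30 mm.
- cross_mid (a point): Centre, 15 mm above the table, of the ingot lying broad face down: plain aluminium, 64 mm long (x, its length; z up), 30 mm high, broad face 40 mm wide, narrow face 24 mm, long sides sloping, ends flat and upright: grip it by its ends. 0.13 to 0.2 kg.
There are look-alikes about, which are no part of the job. Leave any green or yellow look-alike of the part that bears keystone_mid alone. Of the things that look like the stillage, the larger one is meant.

How it is judged:
By the outcome, as a careful person would: the job done as asked, in the order asked, and still so for the second after the job is handed in, with the robot touching nothing.
It also fails if it takes over 51 s, if anything falls off the work surface, if the arm or the gripper's body presses on something with over 40 N, if the wrist force passes 120 N, or if a joint passes its speed limit or range.

ROBOT

A 6-joint arm with a two-finger parallel gripper is mounted at the origin on the work surface. World frame = base frame: x ahead of the robot, y to its left, z up, the work surface at z = 0. Lengths are in m, angles in rad, forces in N, time in s.
With the tool pointing down it reaches from about 0.35 to 0.975 m from the base axis. Payload 4.9 kg.
Tool frame: the origin (TCP) lies midway between the tips of the shut fingers; the grasp point (between the pads) lies 19 mm behind it; z points along the fingers, y is the direction in which the jaws open and shut (so a half turn about z gives the same grasp; the last joint's range is limited). The gripper opens to 85 mm and grips with 20 to 120 N. Pads are 22 mm wide; open, the fingers measure 114 mm over their backs; the gripper's body (76 mm by 85 mm) begins 54 mm behind the grasp point. The pads swing forward as they close: fully open they stand 13 mm farther back than shut.
Start: joints at [1.09, 0.053, 1.613, -0, 1.476, -0.119], TCP at [0.221, 0.585, 0.231] pointing down, gripper open.
Joint ranges: [-3.01, 3.01], [-1.01, 2.22], [0.06, 2.58], [-1.02, 4.17], [0.09, 2.62], [-3.14, 3.14]. Speed limits (rad/s): [2.57, 2.57, 3.14, 3.14, 3.14, 3.14].

INTERFACE

Orientations are given as a unit quaternion [w, x, y, z].
In Python, from plant import manip gives the robot as it stands. The module is installed in compiled form; this text tells all that it offers.
- The arm moves only by the tool move_arm, never from a script. Its argument "rows" is a list of rows, each an object of numbers: "tx", "ty", "tz": the shift along the tool's x, y, z in m; "ax", "ay", "az": the turn, a rotation vector about the tool's x, y, z in degrees; "jaw": the closure in counts, from 0 (fully open) to 255 (shut). In form: [{"tx": .., "ty": .., "tz": .., "ax": .., "ay": .., "az": .., "jaw": ..}, ...]. A call has 1 to 12 rows; each row shifts and turns the pose as measured when the row begins, along the tool's axes as they then stand; what a row does not reach is not made up. A row lasts 1/10 s, in which the tool goes at most 50 mm and 8.59 degrees, less where a joint would pass 70% of its speed; a pose out of reach is approached as far as the arm can. A call with a gripper value outside its range is refused whole. The fingers move at their own pace and stop on an object; the grip force is fixed at half the most. Time passes only in rows, so rows that do not move let the fingers close. It gives the time, the measured TCP pose, the force and the opening at its end, in the units of the state.
- manip.state(): the state, without advancing time (a new reading comes with each control period).
- manip.grab_frame(name): name is "scene" or "top" or "wrist"; returns a dict with "color" (480x640x3 uint8, red, green, blue), "intrinsics" (3x3 intrinsics, pixels), "dist_coeffs" ([k1, k2, p1, p2, k3] as OpenCV has them; the pictures are not rectified), "R" (3x3) and "t" (3): a world point X has camera coordinates R X + t. Camera axes: x right, y down, z forward; pixel columns grow to the right and rows downward; lengths in m; the calibration is good to about 2 mm. A picture is of the moment at which its call begins. There is no depth.
- manip.job_done(): hands the job in, once; it reports no verdict.
The state is a dict: "time": time; "joint_pos": joint angles; "joint_vel": joint speeds; "joint_efforts": joint torques, N m; "tool_pos": TCP position; "tool_rot": TCP orientation; "contact_force": force on the tool from outside, world axes, zero at the start; "ft_torque": the same for the moment, N m; "gripper_width": opening from 0.0 (shut) to 1.0 (fully open).
Only numpy, scipy, OpenCV 4.12 (cv2) and the standard library are available. Lean on these libraries where they do the work, as an engineer would, in place of code of your own. Each camera call takes 0.05 s, during which the arm holds its last target.

## Working session

There is one attempt and no reset: what is moved stays moved. The work goes in short steps, Python scripts to look and compute and a tool call to move; the robot and the scene stay as the last step left them, time stands still between calls to the robot, and variables do not carry over. Pictures are saved under pics/ and viewed, and the job is handed in when it is done.

Besides the shell and the picture viewer there is one more tool, called after "Emit:" as name(argument=value, ...), one argument or row to a line, values as JSON. move_arm: Moves the arm, as the interface text tells. Its arguments: {"type":"object","properties":{"rows":{"type":"array"}},"required":["rows"]}

```bash
mkdir -p pics
cat > h.py <<'E'
import numpy as np, cv2, pickle
from plant import manip
def grab(n,tag):
    f=manip.grab_frame(n); pickle.dump(f,open(f'pics/{tag}.pkl','wb'))
    cv2.imwrite(f'pics/{tag}.png',f['color'][:,:,::-1]); return f
def load(tag): return pickle.load(open(f'pics/{tag}.pkl','rb'))
def cast(f,uv,z):
    K=np.array(f['intrinsics']);d=np.array(f['dist_coeffs']);R=np.array(f['R']);t=np.array(f['t'])
    p=cv2.undistortPoints(np.array(uv,float).reshape(-1,1,2),K,d).reshape(-1,2)
    r=np.c_[p,np.ones(len(p))]@R; c=-R.T@t
    return c+r*((z-c[2])/r[:,2])[:,None]
def proj(f,X):
    R=np.array(f['R']);return cv2.projectPoints(np.array(X,float).reshape(-1,1,3),cv2.Rodrigues(R)[0],np.array(f['t'],float),np.array(f['intrinsics']),np.array(f['dist_coeffs']))[0].reshape(-1,2)
E
python3 - <<'E'
from h import *
for n in ('scene','top','wrist'):
    f=grab(n,n+'0'); R=np.array(f['R']);print(n,(-R.T@np.array(f['t'])).round(3),R[2].round(2))
s=manip.state();print({k:np.round(v,3) for k,v in s.items()})
E
```

```text
scene [ 1.116 -0.1    0.973] [-0.54  0.12 -0.83]
top [0.42  0.051 0.942] [ 0.12  0.   -0.99]
wrist [0.146 0.613 0.371] [ 0.29 -0.11 -0.95]
{'time': np.float64(0.15), 'joint_pos': array([ 1.09 ,  0.053,  1.614, -0.   ,  1.476, -0.119]), 'joint_vel': array([-0.001,  0.001, -0.002, -0.   , -0.001,  0.001]), 'joint_efforts': array([-0.0000e+00, -3.9425e+01, -3.7072e+01, -0.0000e+00,  5.0000e-03,
       -0.0000e+00]), 'tool_pos': array([0.221, 0.584, 0.23 ]), 'tool_rot': array([-0.   ,  0.18 ,  0.984, -0.001]), 'contact_force': array([-0.25 , -0.396, -0.598]), 'ft_torque': array([ 0.011, -0.04 ,  0.017]), 'gripper_width': np.float64(0.999)}
```

View pics/scene0.png

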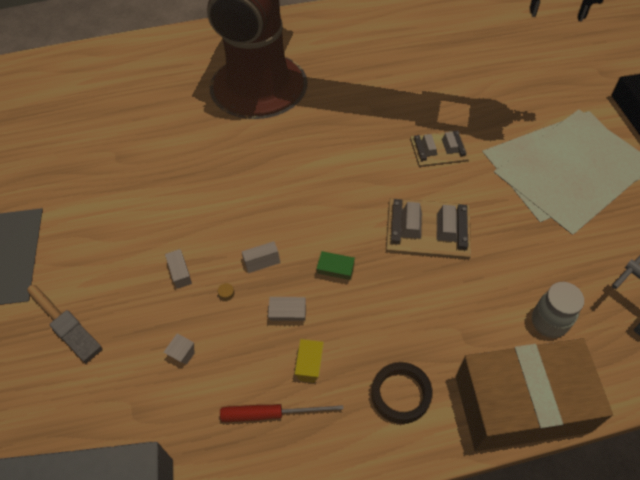

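View pics/top0.png

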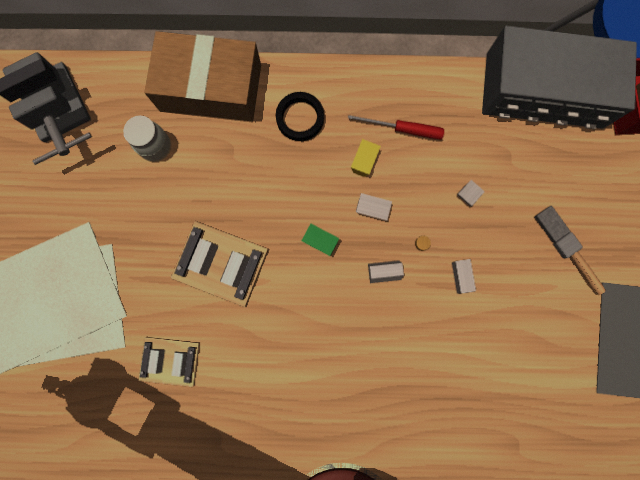

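View pics/wrist0.png

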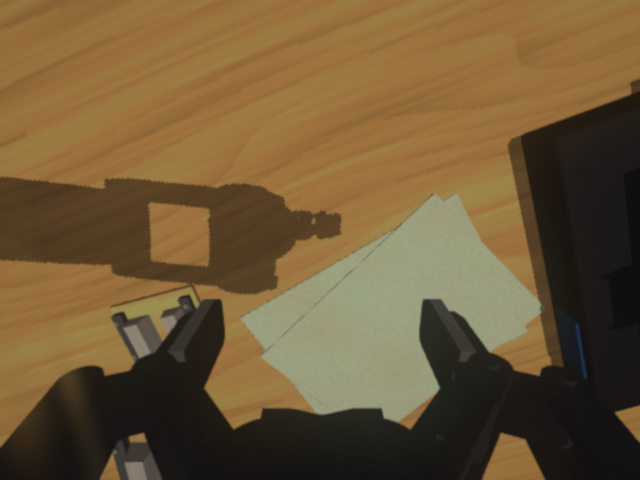

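Run:
```python
from h import *
a=cv2.imread('pics/top0.png');b=cv2.imread('pics/scene0.png')
c=cv2.resize(a[175:300,345:495],None,fx=4,fy=4,interpolation=3)
d=cv2.resize(b[235:370,155:315],None,fx=4,fy=4,interpolation=3)
e=cv2.resize(a[215:310,165:275],None,fx=5,fy=5,interpolation=3)
for n,i in zip('cde',(c,d,e)):cv2.imwrite(f'pics/crop_{n}.png',i)
f=load('top0')
print(cast(f,[[374,207],[386,271],[465,276],[471,193],[220,262]],.03).round(3))
```

```text
[[ 0.612 -0.058  0.03 ]
 [ 0.486 -0.082  0.03 ]
 [ 0.479 -0.237  0.03 ]
 [ 0.645 -0.252  0.03 ]
 [ 0.497  0.243  0.03 ]]
```

View pics/crop_c.png

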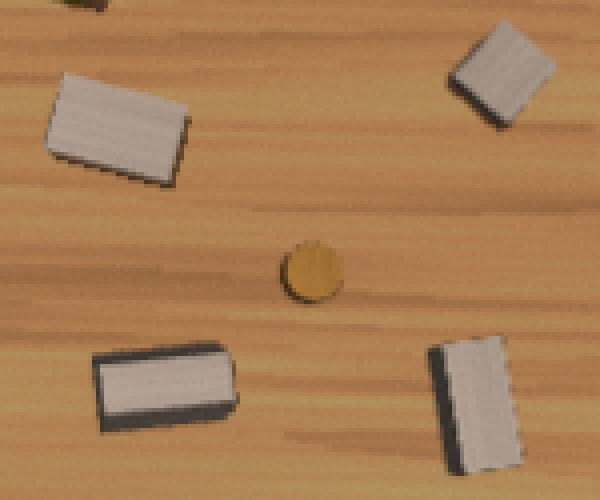

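View pics/crop_d.png

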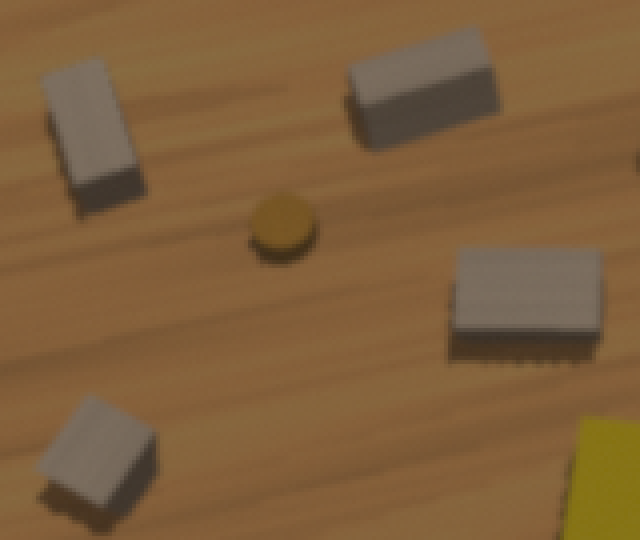

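View pics/crop_e.png

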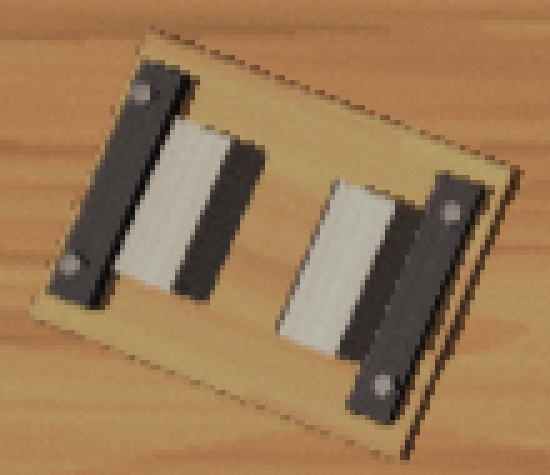

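Candidates in the top view are: (374,207), a broad top 40 wide with no side visible, so the keystone. (386,271) has a narrow top and both sloping sides visible, so it is the cross ingot. (465,276) is the straight bar and (471,193) is the short ingot. Green (321,240), yellow (365,157) and the small stillage (169,361) are decoys. The stillage I want is the larger one at (220,262).

```bash
cat >> h.py <<'E'
def face(f,roi,z,smax=70,vmin=120):
    x0,y0,x1,y1=roi; im=f['color'][y0:y1,x0:x1]; hsv=cv2.cvtColor(im,cv2.COLOR_RGB2HSV)
    m=((hsv[...,1]<smax)&(hsv[...,2]>vmin)).astype(np.uint8)
    out=[]
    for c in sorted(cv2.findContours(m,0,cv2.CHAIN_APPROX_NONE)[0],key=cv2.contourArea)[::-1]:
        if cv2.contourArea(c)<60: continue
        mm=np.zeros_like(m);cv2.drawContours(mm,[c],-1,1,-1)
        W=cast(f,c.reshape(-1,2)+[x0,y0],z)[:,:2]
        (cx,cy),(w,h),a=cv2.minAreaRect((W*1000).astype(np.float32))
        if w<h: w,h,a=h,w,a+90
        out.append((round(cx,1),round(cy,1),round(w,1),round(h,1),round((a+90)%180-90,1)))
    return out
E
python3 - <<'E'
from h import *
f=load('top0')
for p in [(374,207),(386,271),(386,262),(200,257),(232,268),(465,276)]: print(p,cv2.cvtColor(f['color'],cv2.COLOR_RGB2HSV)[p[1],p[0]])
print('key',face(f,(350,185,400,230),.03))
print('cross',face(f,(360,252,412,290),.03))
print('bar',face(f,(450,255,482,300),.03),'short',face(f,(455,175,490,212),.03))
print('clamped',face(f,(165,215,275,310),.042))
E
```

```text
(374, 207) [ 14  46 171]
(386, 271) [ 14  46 177]
(386, 262) [12 86 83]
(200, 257) [ 25  24 179]
(232, 268) [ 21  28 181]
(465, 276) [ 13  45 170]
key [(613.5, -57.1, 64.0, 39.3, 76.1)]
cross [(486.8, -82.6, 63.5, 24.3, -82.9)]
bar [(479.4, -237.3, 63.4, 29.8, 9.0)] short [(646.7, -252.0, 38.5, 35.7, -41.4)]
clamped [(484.6, 216.7, 64.2, 24.1, -19.9), (507.7, 281.6, 64.4, 23.3, -19.8)]
```

Emit:
move_arm(
  rows=[
    {"tx": -0.037,"ty": -0.029,"jaw": 0},
    {"tx": -0.037,"ty": -0.029,"jaw": 0},
    {"tx": -0.037,"ty": -0.029,"jaw": 0},
    {"tx": -0.037,"ty": -0.029,"jaw": 0},
    {"tx": -0.037,"ty": -0.029,"jaw": 0},
    {"tx": -0.037,"ty": -0.029,"jaw": 0},
    {"tx": -0.037,"ty": -0.029,"jaw": 0},
    {"tx": -0.037,"ty": -0.029,"jaw": 0},
    {"tx": -0.037,"ty": -0.029,"jaw": 0},
    {"tx": -0.037,"ty": -0.029,"jaw": 0},
    {"tx": -0.037,"ty": -0.029,"jaw": 0},
    {"jaw": 0},
  ],
)

```text
schema error: expected keys tx, ty, tz, ax, ay, az, jaw
```

```bash
cat >> h.py <<'E'
from scipy.spatial.transform import Rotation as Ro
def togo(x,y,z,yaw):
    s=manip.state();q=s['tool_rot'];R=Ro.from_quat([q[1],q[2],q[3],q[0]]).as_matrix();p=np.array(s['tool_pos'])
    c,sn=np.cos(np.radians(yaw)),np.sin(np.radians(yaw))
    T=np.array([[-sn,c,0],[c,sn,0],[0,0,-1]])  .T
    T=np.c_[np.array([-sn,c,0]),np.array([c,sn,0]),np.array([0,0,-1])]
    if np.linalg.det(T)<0: T[:,0]*=-1
    print('t',round(s['time'],2),'pos',p.round(4),'yaw',np.degrees(np.arctan2(R[1,1],R[0,1])).round(1),'w',round(s['gripper_width'],3),'F',np.round(s['contact_force'],1),'j6',np.degrees(s['joint_pos'][5]).round(0))
    print('move mm',(R.T@(np.array([x,y,z])-p)*1000).round(1),'rot deg',np.degrees(Ro.from_matrix(R.T@T).as_rotvec()).round(1))
E
python3 -c "
from h import *
togo(.6135,-.057,.15,76.1)"
```

```text
t 0.15 pos [0.221  0.5841 0.2303] yaw 69.3 w 0.999 F [-0.3 -0.4 -0.6] j6 -7.0
move mm [-594.  -460.5   81. ] rot deg [-0.1 -0.  -6.8]
```

All keys are required.

Emit:
move_arm(
  rows=[
    {"tx": -0.037,"ty": -0.029,"tz": 0,"ax": 0,"ay": 0,"az": 0,"jaw": 0},
    {"tx": -0.037,"ty": -0.029,"tz": 0,"ax": 0,"ay": 0,"az": 0,"jaw": 0},
    {"tx": -0.037,"ty": -0.029,"tz": 0,"ax": 0,"ay": 0,"az": 0,"jaw": 0},
    {"tx": -0.037,"ty": -0.029,"tz": 0,"ax": 0,"ay": 0,"az": 0,"jaw": 0},
    {"tx": -0.037,"ty": -0.029,"tz": 0,"ax": 0,"ay": 0,"az": 0,"jaw": 0},
    {"tx": -0.037,"ty": -0.029,"tz": 0,"ax": 0,"ay": 0,"az": 0,"jaw": 0},
    {"tx": -0.037,"ty": -0.029,"tz": 0,"ax": 0,"ay": 0,"az": 0,"jaw": 0},
    {"tx": -0.037,"ty": -0.029,"tz": 0,"ax": 0,"ay": 0,"az": 0,"jaw": 0},
    {"tx": -0.037,"ty": -0.029,"tz": 0,"ax": 0,"ay": 0,"az": 0,"jaw": 0},
    {"tx": -0.037,"ty": -0.029,"tz": 0,"ax": 0,"ay": 0,"az": 0,"jaw": 0},
    {"tx": -0.037,"ty": -0.029,"tz": 0,"ax": 0,"ay": 0,"az": 0,"jaw": 0},
    {"tx": -0.037,"ty": -0.029,"tz": 0,"ax": 0,"ay": 0,"az": 0,"jaw": 0},
  ],
)

```text
time: 1.35
tool_pos: [0.5199, 0.0877, 0.2266]
tool_rot: [-0.001, 0.174, 0.985, -0.002]
contact_force: [1.7, 0.5, 0.9]
gripper_width: 0.997
```

```bash
python3 -c "
from h import *
togo(.6135,-.057,.15,76.1)"
```

```text
t 1.35 pos [0.5199 0.0877 0.2266] yaw 69.9 w 0.997 F [1.7 0.5 0.9] j6 -68.0
move mm [-137.7 -103.5   76.8] rot deg [-0.2 -0.1 -6.2]
```

Emit:
move_arm(
  rows=[
    {"tx": -0.034,"ty": -0.026,"tz": 0.019,"ax": 0,"ay": 0,"az": 0,"jaw": 0},
    {"tx": -0.034,"ty": -0.026,"tz": 0.019,"ax": 0,"ay": 0,"az": 0,"jaw": 0},
    {"tx": -0.034,"ty": -0.026,"tz": 0.019,"ax": 0,"ay": 0,"az": 0,"jaw": 0},
    {"tx": -0.034,"ty": -0.026,"tz": 0.019,"ax": 0,"ay": 0,"az": 0,"jaw": 0},
    {"tx": 0,"ty": 0,"tz": 0,"ax": 0,"ay": 0,"az": -6.2,"jaw": 0},
    {"tx": 0,"ty": 0,"tz": 0,"ax": 0,"ay": 0,"az": 0,"jaw": 0},
    {"tx": 0,"ty": 0,"tz": 0,"ax": 0,"ay": 0,"az": 0,"jaw": 0},
  ],
)

```text
time: 2.05
tool_pos: [0.616, -0.0699, 0.146]
tool_rot: [-0.002, 0.125, 0.992, -0.001]
contact_force: [0.2, -0.5, -0.0]
gripper_width: 1.002
```

```bash
python3 -c "
from h import *
togo(.6135,-.057,.15,76.1)
grab('wrist','w1')"
```

```text
t 2.05 pos [ 0.616  -0.0699  0.146 ] yaw 75.7 w 1.002 F [ 0.2 -0.5 -0. ] j6 -89.0
move mm [ 5.6 11.9 -4. ] rot deg [-0.1 -0.2 -0.4]
```

View pics/w1.png

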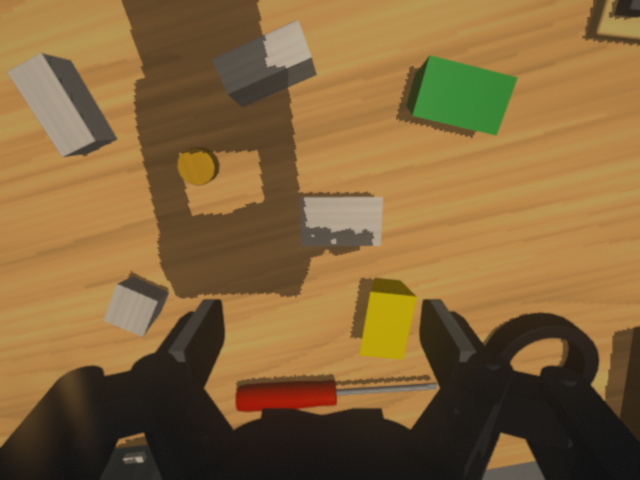

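```bash
python3 -c "
from h import *
f=load('w1')
im=cv2.resize(f['color'][180:265,285:400,::-1],None,fx=6,fy=6);cv2.imwrite('pics/w1c.png',im)
W=cast(f,[[302,197],[382,197],[382,245],[300,245]],.03);print(W.round(4),W.mean(0))
print(proj(f,[[.616,-.0699,.03],[.6135,-.057,.03]]))"
```

```text
[[ 0.587  -0.0782  0.03  ]
 [ 0.6021 -0.0189  0.03  ]
 [ 0.6404 -0.0264  0.03  ]
 [ 0.6243 -0.09    0.03  ]] [ 0.61345135 -0.05339699  0.03      ]
[[321.83783237 229.50739957]
 [337.015548   222.68796447]]
```

View pics/w1c.png

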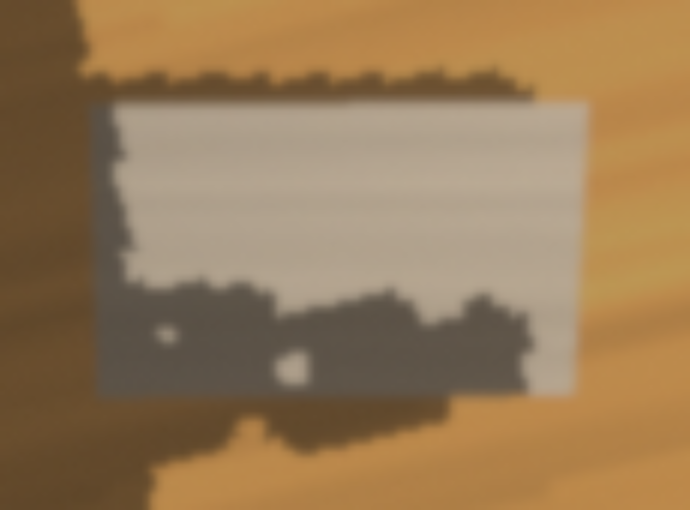

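The wrist view agrees: the keystone is at (341,221), 64 x 40 at the 30 mm plane, with its centre within 3.5 mm of the top-camera value. That difference is along the jaw axis, which the grip centres. Going down.

```bash
python3 -c "
from h import *
togo(.6135,-.0555,.001,76.1)"
```

```text
t 2.1 pos [ 0.616  -0.0696  0.1463] yaw 75.7 w 1.0 F [-1.3 -0.5 -0.3] j6 -89.0
move mm [  5.6  13.5 145.3] rot deg [-0.1 -0.1 -0.4]
```

Emit:
move_arm(
  rows=[
    {"tx": 0.006,"ty": 0.013,"tz": 0,"ax": 0,"ay": 0,"az": -0.4,"jaw": 0},
    {"tx": 0,"ty": 0,"tz": 0.035,"ax": 0,"ay": 0,"az": 0,"jaw": 0},
    {"tx": 0,"ty": 0,"tz": 0.03,"ax": 0,"ay": 0,"az": 0,"jaw": 0},
    {"tx": 0,"ty": 0,"tz": 0.03,"ax": 0,"ay": 0,"az": 0,"jaw": 0},
    {"tx": 0,"ty": 0,"tz": 0,"ax": 0,"ay": 0,"az": 0,"jaw": 0},
    {"tx": 0,"ty": 0,"tz": 0,"ax": 0,"ay": 0,"az": 0,"jaw": 0},
  ],
)

```text
time: 2.7
tool_pos: [0.6155, -0.0464, 0.0567]
tool_rot: [0.005, 0.119, 0.993, -0.0]
contact_force: [-0.2, 0.3, -0.1]
gripper_width: 1.003
```

```bash
python3 -c "
from h import *
togo(.6135,-.0555,.001,76.1)
grab('wrist','w2')"
```

```text
t 2.7 pos [ 0.6155 -0.0464  0.0567] yaw 76.4 w 1.003 F [-0.2  0.3 -0.1] j6 -88.0
move mm [ 0.3 -9.3 55.7] rot deg [0.  0.6 0.3]
```

View pics/w2.png

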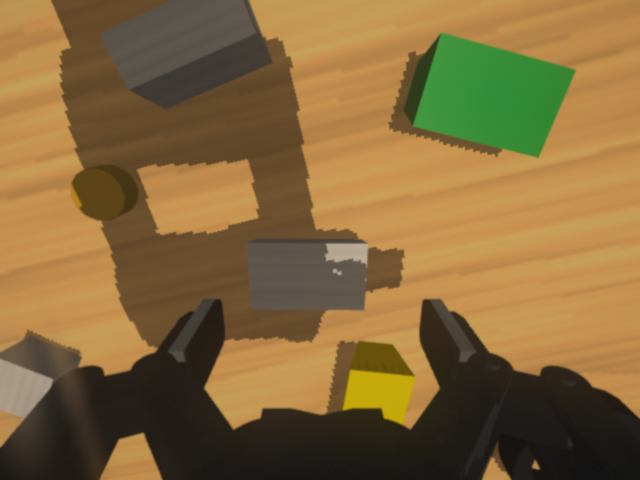

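Emit:
move_arm(
  rows=[
    {"tx": 0,"ty": -0.009,"tz": 0,"ax": 0,"ay": 0.6,"az": 0.3,"jaw": 0},
    {"tx": 0,"ty": 0,"tz": 0,"ax": 0,"ay": 0,"az": 0,"jaw": 0},
    {"tx": 0,"ty": 0,"tz": 0,"ax": 0,"ay": 0,"az": 0,"jaw": 0},
    {"tx": 0,"ty": 0,"tz": 0.02,"ax": 0,"ay": 0,"az": 0,"jaw": 0},
    {"tx": 0,"ty": 0,"tz": 0.01,"ax": 0,"ay": 0,"az": 0,"jaw": 0},
    {"tx": 0,"ty": 0,"tz": 0,"ax": 0,"ay": 0,"az": 0,"jaw": 0},
    {"tx": 0,"ty": 0,"tz": 0,"ax": 0,"ay": 0,"az": 0,"jaw": 0},
  ],
)

```text
time: 3.45
tool_pos: [0.6188, -0.0571, 0.0352]
tool_rot: [0.006, 0.122, 0.993, -0.0]
contact_force: [-0.3, 0.1, 0.6]
gripper_width: 0.994
```

```bash
python3 -c "
from h import *
togo(.6135,-.0555,.001,76.1)
grab('wrist','w3')"
```

```text
t 3.45 pos [ 0.6188 -0.0571  0.0352] yaw 76.0 w 0.994 F [-0.3  0.1  0.6] j6 -88.0
move mm [ 5.9  0.3 34.1] rot deg [ 0.   0.7 -0.1]
```

View pics/w3.png

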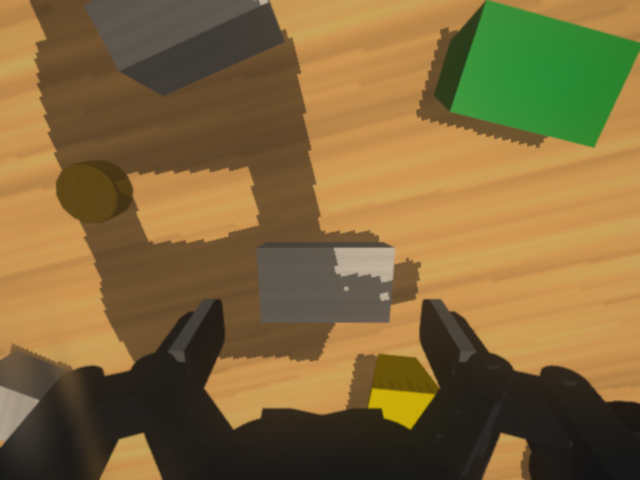

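Emit:
move_arm(
  rows=[
    {"tx": 0.006,"ty": 0.001,"tz": 0.006,"ax": 0,"ay": 1.0,"az": 0,"jaw": 0},
    {"tx": 0,"ty": 0,"tz": 0.012,"ax": 0,"ay": 0,"az": 0,"jaw": 0},
    {"tx": 0,"ty": 0,"tz": 0.008,"ax": 0,"ay": 0,"az": 0,"jaw": 0},
    {"tx": 0,"ty": 0,"tz": 0,"ax": 0,"ay": 0,"az": 0,"jaw": 0},
    {"tx": 0,"ty": 0,"tz": 0,"ax": 0,"ay": 0,"az": 0,"jaw": 0},
  ],
)

```text
time: 4.0
tool_pos: [0.6131, -0.0544, 0.0078]
tool_rot: [-0.003, 0.122, 0.993, 0.001]
contact_force: [-0.3, -0.5, 0.2]
gripper_width: 0.999
```

```bash
python3 -c "
from h import *
togo(.6135,-.0555,.001,76.1)"
```

```text
t 4.0 pos [ 0.6131 -0.0544  0.0078] yaw 76.0 w 0.999 F [-0.3 -0.5  0.2] j6 -88.0
move mm [-0.6 -1.   6.8] rot deg [ 0.  -0.3 -0.1]
```

Emit:
move_arm(
  rows=[
    {"tx": 0,"ty": 0,"tz": 0.006,"ax": 0,"ay": 0,"az": 0,"jaw": 0},
    {"tx": 0,"ty": 0,"tz": 0,"ax": 0,"ay": -0.3,"az": 0,"jaw": 0},
    {"tx": 0,"ty": 0,"tz": 0,"ax": 0,"ay": 0,"az": 0,"jaw": 0},
    {"tx": 0,"ty": 0,"tz": 0,"ax": 0,"ay": 0,"az": 0,"jaw": 255},
    {"tx": 0,"ty": 0,"tz": 0,"ax": 0,"ay": 0,"az": 0,"jaw": 255},
    {"tx": 0,"ty": 0,"tz": 0,"ax": 0,"ay": 0,"az": 0,"jaw": 255},
    {"tx": 0,"ty": 0,"tz": 0,"ax": 0,"ay": 0,"az": 0,"jaw": 255},
    {"tx": 0,"ty": 0,"tz": 0,"ax": 0,"ay": 0,"az": 0,"jaw": 255},
  ],
)

```text
time: 4.8
tool_pos: [0.6136, -0.0544, 0.0021]
tool_rot: [0.001, 0.122, 0.993, 0.0]
contact_force: [-0.1, 0.9, -1.5]
gripper_width: 0.733
```

```bash
python3 -c "
from h import *
togo(.6135,-.0555,.001,76.1);grab('wrist','w4')"
```

```text
t 4.8 pos [ 0.6136 -0.0544  0.0021] yaw 76.0 w 0.733 F [-0.1  0.9 -1.5] j6 -88.0
move mm [-0.2 -1.1  1.1] rot deg [ 0.1  0.1 -0.1]
```

View pics/w4.png

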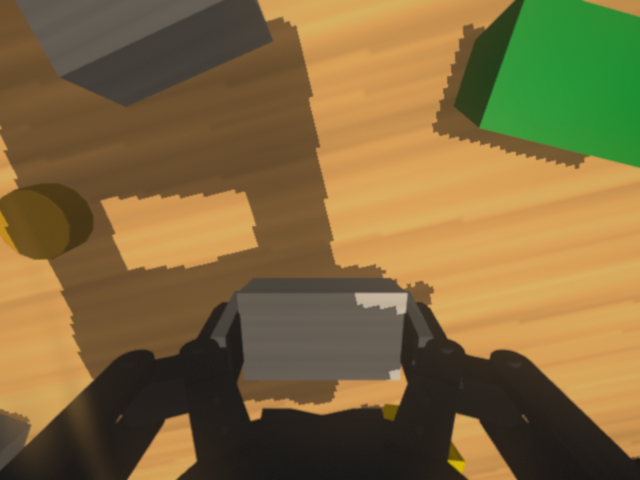

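```bash
python3 -c "
from h import *
f=load('w4')
W=cast(f,[[239,293],[408,293],[405,379],[243,380]],.03);print(W.round(4),W.mean(0))
togo(.4962,.2492,.1,-19.8)"
```

```text
[[ 0.5865 -0.0789  0.03  ]
 [ 0.6016 -0.0184  0.03  ]
 [ 0.6398 -0.0259  0.03  ]
 [ 0.6244 -0.0898  0.03  ]] [ 0.61309414 -0.05326602  0.03      ]
t 4.85 pos [ 0.6136 -0.0544  0.0021] yaw 76.0 w 0.738 F [ 0.  -0.2 -2.5] j6 -88.0
move mm [187.3 266.2 -97.8] rot deg [ 0.1 -0.  95.8]
```

Emit:
move_arm(
  rows=[
    {"tx": 0,"ty": 0,"tz": -0.02,"ax": 0,"ay": 0,"az": 0,"jaw": 255},
    {"tx": 0,"ty": 0,"tz": -0.04,"ax": 0,"ay": 0,"az": 0,"jaw": 255},
    {"tx": 0,"ty": 0,"tz": -0.04,"ax": 0,"ay": 0,"az": 0,"jaw": 255},
    {"tx": 0,"ty": 0,"tz": 0,"ax": 0,"ay": 0,"az": 0,"jaw": 255},
    {"tx": 0,"ty": 0,"tz": 0,"ax": 0,"ay": 0,"az": 0,"jaw": 255},
  ],
)

```text
time: 5.35
tool_pos: [0.6102, -0.0539, 0.101]
tool_rot: [-0.004, 0.122, 0.993, 0.001]
contact_force: [-0.9, 0.4, -3.1]
gripper_width: 0.738
```

```bash
python3 -c "
from h import *
togo(.4962,.2492,.1,-19.8)"
```

```text
t 5.35 pos [ 0.6102 -0.0539  0.101 ] yaw 76.0 w 0.738 F [-0.9  0.4 -3.1] j6 -88.0
move mm [184.  266.5   2.6] rot deg [-0.3 -0.4 95.8]
```

Emit:
move_arm(
  rows=[
    {"tx": 0.026,"ty": 0.038,"tz": 0,"ax": 0,"ay": 0,"az": 0,"jaw": 255},
    {"tx": 0.026,"ty": 0.038,"tz": 0,"ax": 0,"ay": 0,"az": 0,"jaw": 255},
    {"tx": 0.026,"ty": 0.038,"tz": 0,"ax": 0,"ay": 0,"az": 0,"jaw": 255},
    {"tx": 0.026,"ty": 0.038,"tz": 0,"ax": 0,"ay": 0,"az": 0,"jaw": 255},
    {"tx": 0.026,"ty": 0.038,"tz": 0,"ax": 0,"ay": 0,"az": 0,"jaw": 255},
    {"tx": 0.026,"ty": 0.038,"tz": 0,"ax": 0,"ay": 0,"az": 0,"jaw": 255},
    {"tx": 0.02,"ty": 0.03,"tz": 0,"ax": 0,"ay": 0,"az": 0,"jaw": 255},
    {"tx": 0,"ty": 0,"tz": 0,"ax": 0,"ay": 0,"az": 8.5,"jaw": 255},
    {"tx": 0,"ty": 0,"tz": 0,"ax": 0,"ay": 0,"az": 8.5,"jaw": 255},
    {"tx": 0,"ty": 0,"tz": 0,"ax": 0,"ay": 0,"az": 8.5,"jaw": 255},
    {"tx": 0,"ty": 0,"tz": 0,"ax": 0,"ay": 0,"az": 8.5,"jaw": 255},
    {"tx": 0,"ty": 0,"tz": 0,"ax": 0,"ay": 0,"az": 8.5,"jaw": 255},
  ],
)

```text
time: 6.55
tool_pos: [0.4847, 0.2471, 0.0795]
tool_rot: [-0.016, 0.482, 0.876, -0.012]
contact_force: [0.0, 0.3, -0.3]
gripper_width: 0.739
```

Emit:
move_arm(
  rows=[
    {"tx": 0,"ty": 0,"tz": 0,"ax": 0,"ay": 0,"az": 8.5,"jaw": 255},
    {"tx": 0,"ty": 0,"tz": 0,"ax": 0,"ay": 0,"az": 8.5,"jaw": 255},
    {"tx": 0,"ty": 0,"tz": 0,"ax": 0,"ay": 0,"az": 8.5,"jaw": 255},
    {"tx": 0,"ty": 0,"tz": 0,"ax": 0,"ay": 0,"az": 8.5,"jaw": 255},
    {"tx": 0,"ty": 0,"tz": 0,"ax": 0,"ay": 0,"az": 8.5,"jaw": 255},
    {"tx": 0,"ty": 0,"tz": 0,"ax": 0,"ay": 0,"az": 8.5,"jaw": 255},
    {"tx": 0,"ty": 0,"tz": 0,"ax": 0,"ay": 0,"az": 0,"jaw": 255},
    {"tx": 0,"ty": 0,"tz": 0,"ax": 0,"ay": 0,"az": 0,"jaw": 255},
  ],
)

```text
time: 7.35
tool_pos: [0.4741, 0.2435, 0.0626]
tool_rot: [-0.013, 0.814, 0.58, -0.03]
contact_force: [-0.5, 0.1, -1.9]
gripper_width: 0.737
```

```bash
python3 -c "
from h import *
togo(.4962,.2492,.1,-19.8);grab('wrist','w5')"
```

```text
t 7.35 pos [0.4741 0.2435 0.0626] yaw -19.1 w 0.737 F [-0.5  0.1 -1.9] j6 38.0
move mm [ 11.3  16.9 -38.8] rot deg [-3.2  2.   0.7]
```

View pics/w5.png

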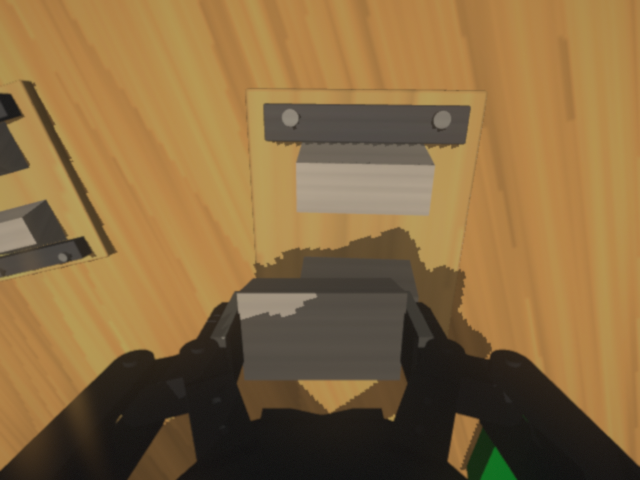

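Emit:
move_arm(
  rows=[
    {"tx": 0,"ty": 0,"tz": -0.02,"ax": -3.2,"ay": 2,"az": 0.7,"jaw": 255},
    {"tx": 0,"ty": 0,"tz": 0,"ax": 0,"ay": 0,"az": 0,"jaw": 255},
    {"tx": 0.011,"ty": 0.017,"tz": -0.02,"ax": 0,"ay": 0,"az": 0,"jaw": 255},
    {"tx": 0,"ty": 0,"tz": 0,"ax": 0,"ay": 0,"az": 0,"jaw": 255},
    {"tx": 0,"ty": 0,"tz": 0,"ax": 0,"ay": 0,"az": 0,"jaw": 255},
  ],
)

```text
time: 7.9
tool_pos: [0.4922, 0.2473, 0.0982]
tool_rot: [-0.001, 0.816, 0.578, -0.004]
contact_force: [0.1, -0.3, -3.8]
gripper_width: 0.738
```

```bash
python3 -c "
from h import *
togo(.4962,.2492,.1,-19.8);grab('wrist','w6');grab('top','t6')"
```

```text
t 7.9 pos [0.4922 0.2473 0.0982] yaw -19.4 w 0.738 F [ 0.1 -0.3 -3.8] j6 38.0
move mm [ 3.1  3.1 -1.8] rot deg [-0.4  0.3  0.4]
```

View pics/w6.png

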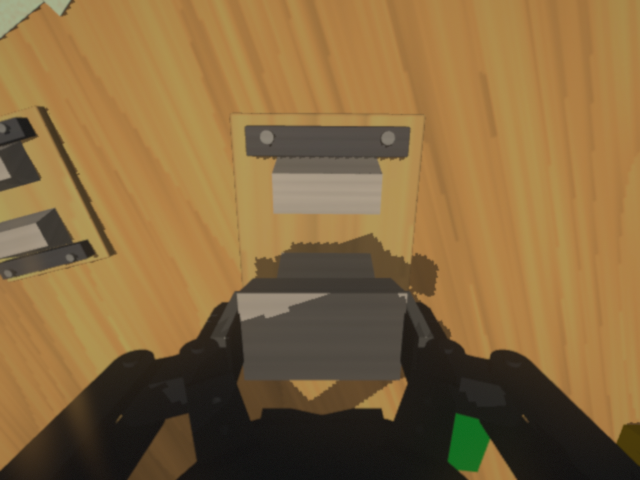

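View pics/t6.png

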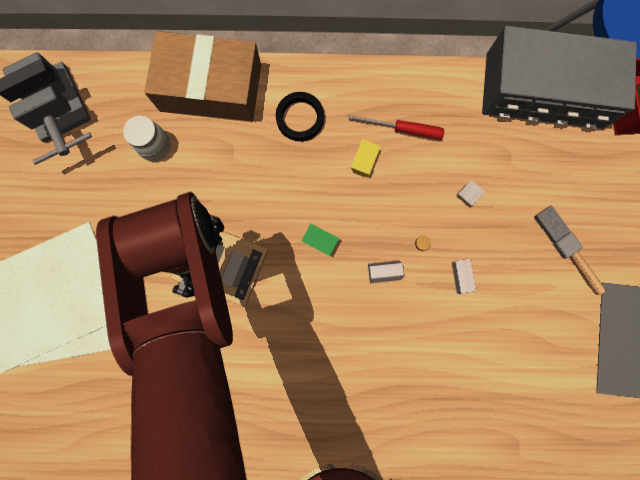

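```bash
python3 -c "
from h import *
f=load('w6');print(face(f,(240,160,420,225),.042,vmin=100))
cv2.imwrite('pics/w6c.png',cv2.resize(f['color'][100:260,220:430,::-1],None,fx=3.5,fy=3.5))
z=.0982-.0021+.03
W=cast(f,[[238,293],[408,293],[405,379],[243,380]],z);print(W.round(4),W.mean(0),np.linalg.norm(W[0]-W[1]))
print(proj(f,[[.4962,.2492,.012]]))
"
```

```text
[(509.5, 288.2, 62.8, 31.0, -19.2)]
[[0.4703 0.2769 0.1261]
 [0.5296 0.2564 0.1261]
 [0.5185 0.2189 0.1261]
 [0.4561 0.2398 0.1261]] [0.49362646 0.24799301 0.1261    ] 0.0627455339940955
[[326.61621638 237.32349381]]
```

View pics/w6c.png

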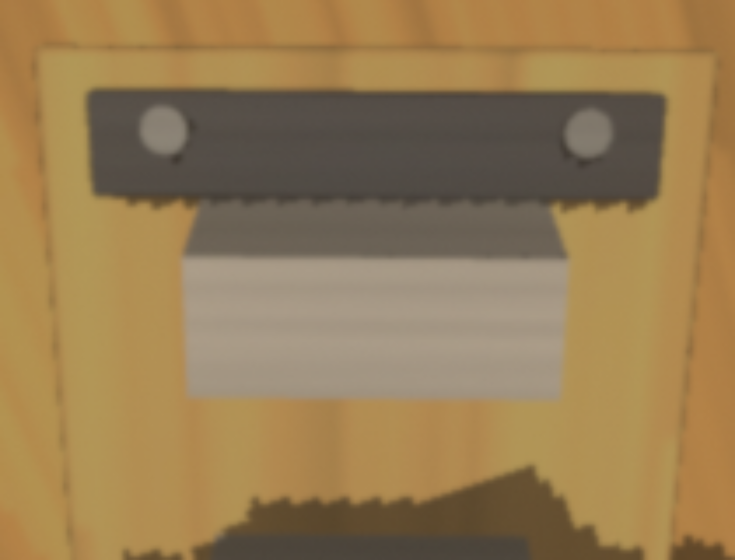

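```bash
python3 -c "
from h import *
f=load('w6')
p=np.array([[183,258],[567,259],[562,398],[188,397]])/3.5+[220-.4,100-.4]
W=cast(f,p,.042);c=W.mean(0);v=W[1]+W[2]-W[0]-W[3];a=np.arctan2(v[1],v[0]);print(W.round(4),c,np.degrees(a),np.linalg.norm(v)/2,np.linalg.norm(W[0]-W[3]))
n=np.array([-np.sin(a),np.cos(a)]);print('centre',c[:2]-.0345*n)
p=np.array([[37,48],[713,53]])/3.5+[220-.4,100-.4];W=cast(f,p,.012);print(W,np.linalg.norm(W[0]-W[1]),W.mean(0)[:2]-.08*n)
"
```

```text
[[0.4824 0.3061 0.042 ]
 [0.5417 0.2852 0.042 ]
 [0.5344 0.2629 0.042 ]
 [0.4744 0.284  0.042 ]] [0.50822242 0.28454638 0.042     ] -19.36130858878006 0.06323819772317393 0.023547689287491493
centre [0.49678484 0.25199746]
[[0.46589059 0.34684133 0.012     ]
 [0.57981061 0.30606046 0.012     ]] 0.1209993815608148 [0.49632868 0.25097515]
```

```bash
python3 -c "
from h import *
togo(.4958,.2501,.052,-19.6)"
```

```text
t 8.0 pos [0.4928 0.2475 0.0988] yaw -19.4 w 0.734 F [ 0.2 -0.6 -2.5] j6 38.0
move mm [ 3.6  2.3 46.8] rot deg [-0.3  0.2  0.2]
```

Emit:
move_arm(
  rows=[
    {"tx": 0.0035,"ty": 0.0025,"tz": 0,"ax": -0.3,"ay": 0.2,"az": 0.2,"jaw": 255},
    {"tx": 0,"ty": 0,"tz": 0,"ax": 0,"ay": 0,"az": 0,"jaw": 255},
    {"tx": 0,"ty": 0,"tz": 0.02,"ax": 0,"ay": 0,"az": 0,"jaw": 255},
    {"tx": 0,"ty": 0,"tz": 0.015,"ax": 0,"ay": 0,"az": 0,"jaw": 255},
    {"tx": 0,"ty": 0,"tz": 0.005,"ax": 0,"ay": 0,"az": 0,"jaw": 255},
    {"tx": 0,"ty": 0,"tz": 0,"ax": 0,"ay": 0,"az": 0,"jaw": 255},
    {"tx": 0,"ty": 0,"tz": 0,"ax": 0,"ay": 0,"az": 0,"jaw": 255},
  ],
)

```text
time: 8.7
tool_pos: [0.4938, 0.2496, 0.0541]
tool_rot: [-0.0, 0.817, 0.577, -0.003]
contact_force: [0.9, 0.4, -1.6]
gripper_width: 0.739
```

```bash
python3 -c "
from h import *
togo(.4958,.2501,.052,-19.6);grab('wrist','w7')"
```

```text
t 8.7 pos [0.4938 0.2496 0.0541] yaw -19.5 w 0.739 F [ 0.9  0.4 -1.6] j6 39.0
move mm [1.2 1.7 2.1] rot deg [-0.2  0.2  0.1]
```

View pics/w7.png

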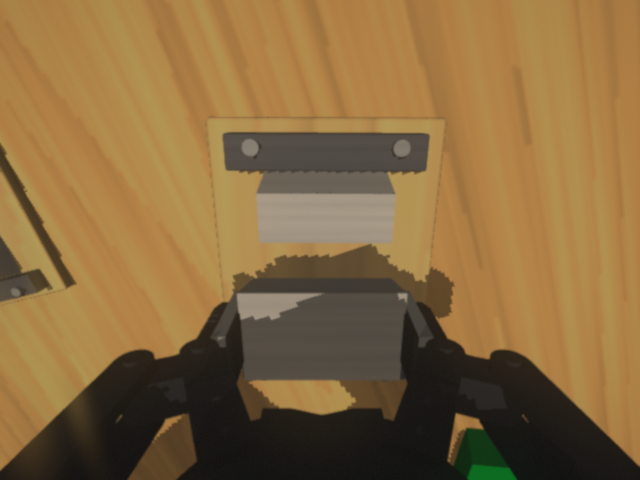

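```bash
cat >> h.py <<'E'
def corners(f,roi,tag,k=5):
    x0,y0,x1,y1=roi;im=cv2.resize(f['color'][y0:y1,x0:x1,::-1],None,fx=k,fy=k,interpolation=3);cv2.imwrite(f'pics/{tag}.png',im)
E
python3 -c "
from h import *
f=load('w7');corners(f,(250,160,405,255),'w7c')
W=cast(f,[[238,293],[408,293],[405,379],[243,380]],.082);print(W.mean(0))"
```

```text
[0.4951321  0.25014996 0.082     ]
```

View pics/w7c.png

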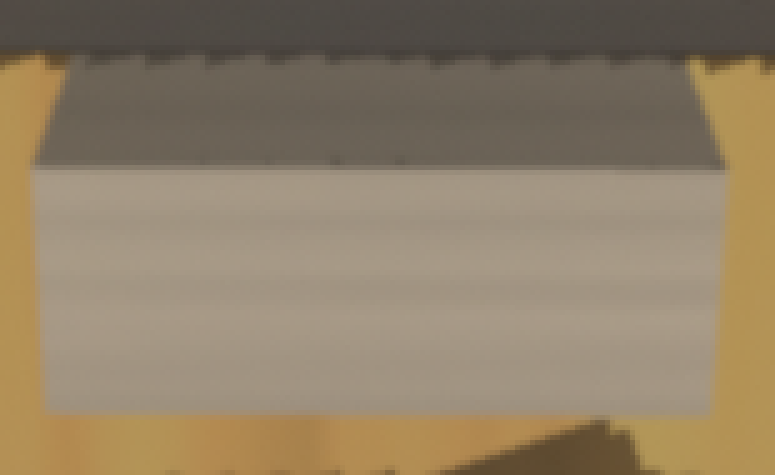

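```bash
cat >> h.py <<'E'
def quad(f,p,k,off,z):
    p=np.array(p)/k+np.array(off)-.4
    W=cast(f,p,z);c=W.mean(0);v=W[1]+W[2]-W[0]-W[3];a=np.arctan2(v[1],v[0]);print(W.round(4).tolist(),c.round(4),np.degrees(a).round(1),np.linalg.norm(v)/2,np.linalg.norm(W[0]-W[3]))
    return c,a
E
python3 -c "
from h import *
f=load('w7')
c,a=quad(f,[[33,167],[727,169],[711,414],[45,413]],5,(250,160),.042)
n=np.array([-np.sin(a),np.cos(a)]);print('centre',c[:2]-.0345*n)
s,_=quad(f,[[208,118],[446,120],[446,120],[208,118]],1,(0,0),.012)
"
```

```text
[[0.4826, 0.3064, 0.042], [0.5419, 0.2853, 0.042], [0.5341, 0.263, 0.042], [0.4744, 0.2841, 0.042]] [0.5083 0.2847 0.042 ] -19.5 0.06310709102878433 0.02371533397292171
centre [0.49673298 0.2521952 ]
[[0.4668, 0.3466, 0.012], [0.5803, 0.3055, 0.012], [0.5803, 0.3055, 0.012], [0.4668, 0.3466, 0.012]] [0.5235 0.326  0.012 ] -19.9 0.12069098013808922 0.0
```

```bash
python3 -c "
from h import *
togo(.4956,.251,.0145,-19.6)"
```

```text
t 8.75 pos [0.4939 0.2496 0.0543] yaw -19.5 w 0.73 F [ 0.  -0.2 -1.6] j6 39.0
move mm [ 2.1  1.3 39.7] rot deg [-0.2  0.2  0.1]
```

Emit:
move_arm(
  rows=[
    {"tx": 0.002,"ty": 0.0015,"tz": 0,"ax": -0.2,"ay": 0.2,"az": 0.1,"jaw": 255},
    {"tx": 0,"ty": 0,"tz": 0,"ax": 0,"ay": 0,"az": 0,"jaw": 255},
    {"tx": 0,"ty": 0,"tz": 0.01,"ax": 0,"ay": 0,"az": 0,"jaw": 255},
    {"tx": 0,"ty": 0,"tz": 0.005,"ax": 0,"ay": 0,"az": 0,"jaw": 255},
    {"tx": 0,"ty": 0,"tz": 0,"ax": 0,"ay": 0,"az": 0,"jaw": 255},
    {"tx": 0,"ty": 0,"tz": 0,"ax": 0,"ay": 0,"az": 0,"jaw": 255},
  ],
)

```text
time: 9.35
tool_pos: [0.4976, 0.2516, 0.04]
tool_rot: [0.001, 0.817, 0.576, 0.002]
contact_force: [-0.3, 0.2, -2.5]
gripper_width: 0.734
```

```bash
python3 -c "
from h import *
togo(.4956,.251,.0145,-19.6);grab('wrist','w8')"
```

```text
t 9.35 pos [0.4976 0.2516 0.04  ] yaw -19.6 w 0.734 F [-0.3  0.2 -2.5] j6 39.0
move mm [-1.3 -1.8 25.5] rot deg [ 0.2 -0.1 -0. ]
```

View pics/w8.png

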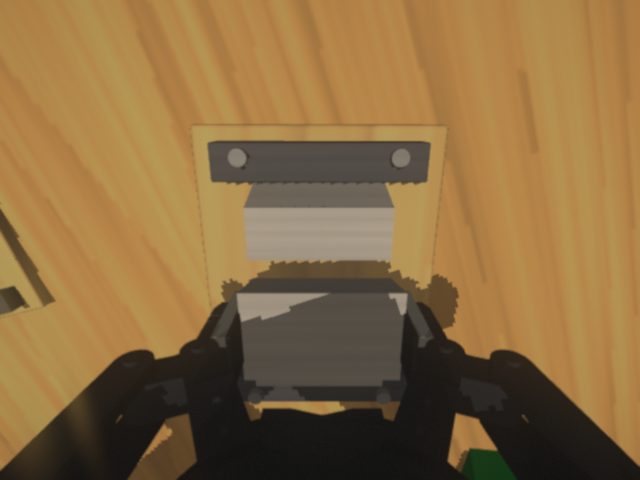

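Emit:
move_arm(
  rows=[
    {"tx": -0.001,"ty": -0.0017,"tz": 0,"ax": 0,"ay": 0,"az": 0,"jaw": 255},
    {"tx": 0,"ty": 0,"tz": 0,"ax": 0,"ay": 0,"az": 0,"jaw": 255},
    {"tx": 0,"ty": 0,"tz": 0.007,"ax": 0,"ay": 0,"az": 0,"jaw": 255},
    {"tx": 0,"ty": 0,"tz": 0.005,"ax": 0,"ay": 0,"az": 0,"jaw": 255},
    {"tx": 0,"ty": 0,"tz": 0,"ax": 0,"ay": 0,"az": 0,"jaw": 255},
    {"tx": 0,"ty": 0,"tz": 0,"ax": 0,"ay": 0,"az": 0,"jaw": 255},
  ],
)

```text
time: 10.0
tool_pos: [0.4956, 0.2512, 0.0271]
tool_rot: [0.001, 0.817, 0.576, 0.002]
contact_force: [-0.2, -0.1, -2.3]
gripper_width: 0.73
```

```bash
python3 -c "
from h import *
togo(.4956,.251,.0145,-19.6);grab('wrist','w9')
f=load('w9');corners(f,(180,120,470,420),'w9c',2)"
```

```text
t 10.0 pos [0.4956 0.2512 0.0271] yaw -19.6 w 0.73 F [-0.2 -0.1 -2.3] j6 39.0
move mm [-0.3  0.1 12.6] rot deg [ 0.2 -0.2 -0. ]
```

View pics/w9c.png

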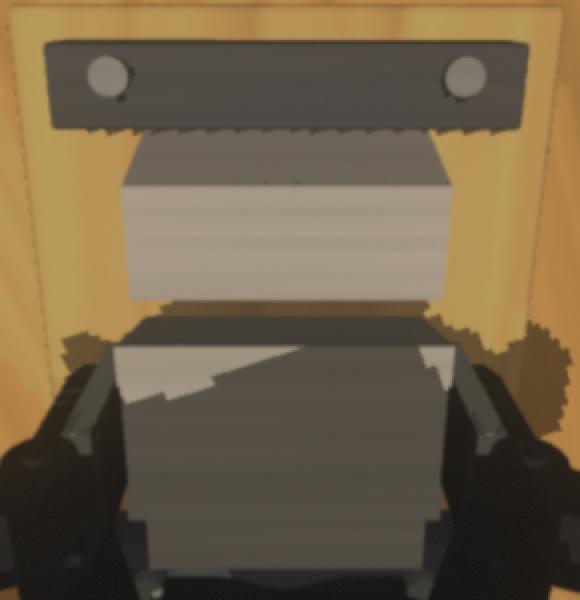

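Emit:
move_arm(
  rows=[
    {"tx": 0,"ty": 0,"tz": 0.005,"ax": 0,"ay": 0,"az": 0,"jaw": 255},
    {"tx": 0,"ty": 0,"tz": 0.003,"ax": 0,"ay": 0,"az": 0,"jaw": 255},
    {"tx": 0,"ty": 0,"tz": 0,"ax": 0,"ay": 0,"az": 0,"jaw": 255},
    {"tx": 0,"ty": 0,"tz": 0,"ax": 0,"ay": 0,"az": 0,"jaw": 255},
  ],
)

```text
time: 10.45
tool_pos: [0.4957, 0.2512, 0.0185]
tool_rot: [0.001, 0.817, 0.576, 0.002]
contact_force: [-0.4, -0.1, -1.6]
gripper_width: 0.734
```

```bash
python3 -c "
from h import *
togo(.4956,.251,.0145,-19.6)"
```

```text
t 10.45 pos [0.4957 0.2512 0.0185] yaw -19.6 w 0.734 F [-0.4 -0.1 -1.6] j6 39.0
move mm [-0.3 -0.   4. ] rot deg [ 0.2 -0.2 -0. ]
```

Emit:
move_arm(
  rows=[
    {"tx": 0,"ty": 0,"tz": 0.003,"ax": 0,"ay": 0,"az": 0,"jaw": 255},
    {"tx": 0,"ty": 0,"tz": 0,"ax": 0,"ay": 0,"az": 0,"jaw": 255},
    {"tx": 0,"ty": 0,"tz": 0.0015,"ax": 0,"ay": 0,"az": 0,"jaw": 255},
    {"tx": 0,"ty": 0,"tz": 0,"ax": 0,"ay": 0,"az": 0,"jaw": 255},
  ],
)

```text
time: 10.85
tool_pos: [0.4963, 0.2515, 0.0143]
tool_rot: [0.001, 0.817, 0.576, 0.003]
contact_force: [0.3, 0.4, -2.1]
gripper_width: 0.734
```

```bash
python3 -c "
from h import *
togo(.4956,.251,.0145,-19.6);grab('wrist','w10')
f=load('w10');corners(f,(180,120,470,420),'w10c',2)"
```

```text
t 10.85 pos [0.4963 0.2515 0.0143] yaw -19.6 w 0.734 F [ 0.3  0.4 -2.1] j6 39.0
move mm [-0.7 -0.5 -0.2] rot deg [ 0.3 -0.2 -0. ]
```

View pics/w10c.png

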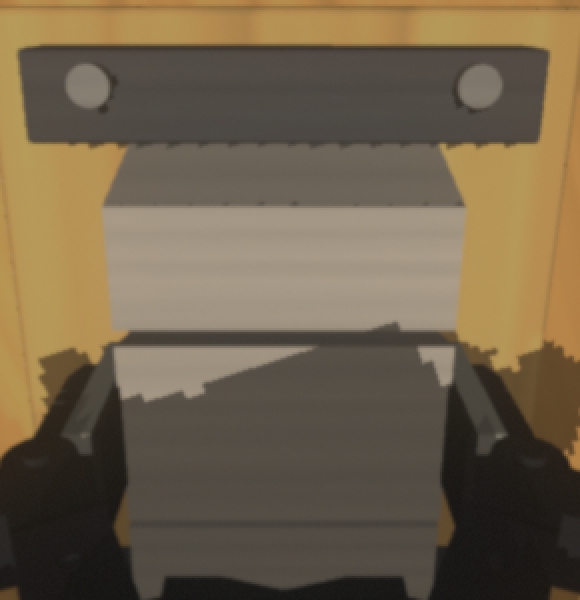

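Ends line up within 0.5 mm. The far gap looks about 1 mm larger than the near gap, so I nudge it over and set it down.

Emit:
move_arm(
  rows=[
    {"tx": 0.001,"ty": 0,"tz": 0,"ax": 0,"ay": 0,"az": 0,"jaw": 255},
    {"tx": 0,"ty": 0,"tz": 0,"ax": 0,"ay": 0,"az": 0,"jaw": 255},
    {"tx": 0,"ty": 0,"tz": 0.001,"ax": 0,"ay": 0,"az": 0,"jaw": 255},
    {"tx": 0,"ty": 0,"tz": 0,"ax": 0,"ay": 0,"az": 0,"jaw": 255},
  ],
)

```text
time: 11.3
tool_pos: [0.4968, 0.2525, 0.0143]
tool_rot: [0.001, 0.817, 0.576, 0.002]
contact_force: [0.6, 1.1, -1.7]
gripper_width: 0.734
```

```bash
python3 -c "
from h import *
togo(.4956,.251,.0145,-19.6);grab('wrist','w11')
f=load('w11');corners(f,(180,120,470,420),'w11c',2)"
```

```text
t 11.3 pos [0.4968 0.2525 0.0143] yaw -19.6 w 0.734 F [ 0.6  1.1 -1.7] j6 39.0
move mm [-1.8 -0.6 -0.2] rot deg [ 0.2 -0.2 -0. ]
```

View pics/w11c.png

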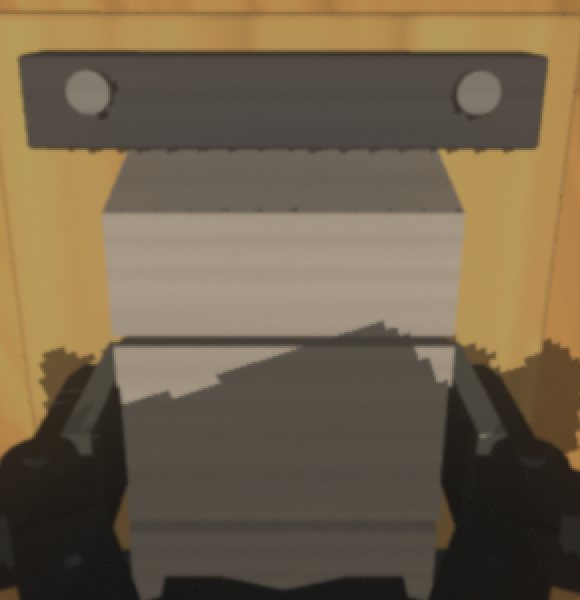

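Emit:
move_arm(
  rows=[
    {"tx": 0,"ty": 0,"tz": 0.001,"ax": 0,"ay": 0,"az": 0,"jaw": 255},
    {"tx": 0,"ty": 0,"tz": 0,"ax": 0,"ay": 0,"az": 0,"jaw": 255},
  ],
)

```text
time: 11.55
tool_pos: [0.497, 0.2526, 0.0142]
tool_rot: [0.001, 0.817, 0.576, 0.002]
contact_force: [0.2, 1.1, -2.2]
gripper_width: 0.736
```

Emit:
move_arm(
  rows=[
    {"tx": 0,"ty": 0,"tz": 0,"ax": 0,"ay": 0,"az": 0,"jaw": 30},
    {"tx": 0,"ty": 0,"tz": 0,"ax": 0,"ay": 0,"az": 0,"jaw": 0},
    {"tx": 0,"ty": 0,"tz": 0,"ax": 0,"ay": 0,"az": 0,"jaw": 0},
    {"tx": 0,"ty": 0,"tz": 0,"ax": 0,"ay": 0,"az": 0,"jaw": 0},
    {"tx": 0,"ty": 0,"tz": 0,"ax": 0,"ay": 0,"az": 0,"jaw": 0},
  ],
)

```text
time: 12.05
tool_pos: [0.4978, 0.2529, 0.0142]
tool_rot: [0.001, 0.817, 0.576, 0.003]
contact_force: [-0.6, 0.2, -0.2]
gripper_width: 0.999
```

Emit:
move_arm(
  rows=[
    {"tx": 0,"ty": 0,"tz": -0.02,"ax": 0,"ay": 0,"az": 0,"jaw": 0},
    {"tx": 0,"ty": 0,"tz": -0.03,"ax": 0,"ay": 0,"az": 0,"jaw": 0},
    {"tx": 0,"ty": 0,"tz": -0.04,"ax": 0,"ay": 0,"az": 0,"jaw": 0},
    {"tx": 0,"ty": 0,"tz": -0.04,"ax": 0,"ay": 0,"az": 0,"jaw": 0},
    {"tx": 0,"ty": 0,"tz": 0,"ax": 0,"ay": 0,"az": 0,"jaw": 0},
    {"tx": -0.03,"ty": 0,"tz": 0,"ax": 0,"ay": 0,"az": 0,"jaw": 0},
    {"tx": 0,"ty": 0,"tz": 0,"ax": 0,"ay": 0,"az": 0,"jaw": 0},
  ],
)

```text
time: 12.75
tool_pos: [0.486, 0.2238, 0.148]
tool_rot: [0.001, 0.817, 0.577, 0.003]
contact_force: [0.7, 0.3, -0.5]
gripper_width: 1.001
```

```bash
python3 -c "
from h import *
togo(.4868,-.0826,.15,-82.9);grab('wrist','w12')"
```

```text
t 12.75 pos [0.486  0.2238 0.148 ] yaw -19.6 w 1.001 F [ 0.7  0.3 -0.5] j6 36.0
move mm [-288.4  103.4   -2.4] rot deg [ 0.1 -0.3 63.3]
```

View pics/w12.png

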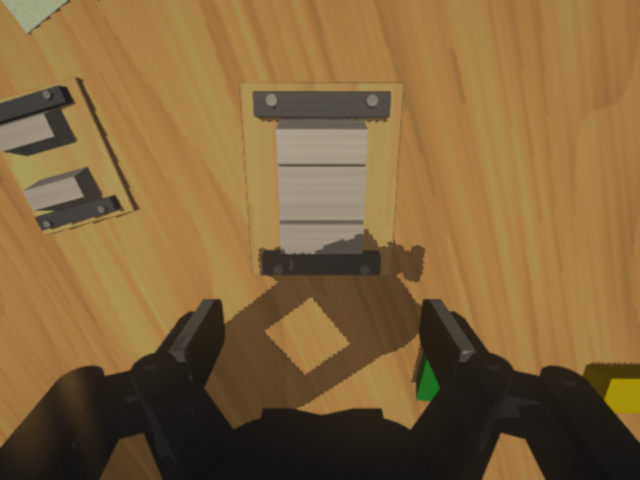

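The keystone sits flush between the clamped ingots at (322,190), with seams even and ends in line. Next, the cross ingot.

Emit:
move_arm(
  rows=[
    {"tx": -0.042,"ty": 0.015,"tz": 0,"ax": 0,"ay": 0,"az": 0,"jaw": 0},
    {"tx": -0.042,"ty": 0.015,"tz": 0,"ax": 0,"ay": 0,"az": 0,"jaw": 0},
    {"tx": -0.042,"ty": 0.015,"tz": 0,"ax": 0,"ay": 0,"az": 0,"jaw": 0},
    {"tx": -0.042,"ty": 0.015,"tz": 0,"ax": 0,"ay": 0,"az": 0,"jaw": 0},
    {"tx": -0.042,"ty": 0.015,"tz": 0,"ax": 0,"ay": 0,"az": 0,"jaw": 0},
    {"tx": -0.042,"ty": 0.015,"tz": 0,"ax": 0,"ay": 0,"az": 0,"jaw": 0},
    {"tx": -0.03,"ty": 0.01,"tz": 0,"ax": 0,"ay": 0,"az": 0,"jaw": 0},
    {"tx": 0,"ty": 0,"tz": -0.002,"ax": 0,"ay": 0,"az": 8,"jaw": 0},
    {"tx": 0,"ty": 0,"tz": -0.002,"ax": 0,"ay": 0,"az": 8,"jaw": 0},
    {"tx": 0,"ty": 0,"tz": -0.002,"ax": 0,"ay": 0,"az": 8,"jaw": 0},
    {"tx": 0,"ty": 0,"tz": -0.002,"ax": 0,"ay": 0,"az": 8,"jaw": 0},
    {"tx": 0,"ty": 0,"tz": -0.002,"ax": 0,"ay": 0,"az": 8,"jaw": 0},
  ],
)

```text
time: 14.0
tool_pos: [0.4877, -0.0807, 0.1484]
tool_rot: [-0.005, 0.968, 0.251, 0.001]
contact_force: [-0.1, -0.7, -0.1]
gripper_width: 1.0
```

Emit:
move_arm(
  rows=[
    {"tx": 0,"ty": 0,"tz": -0.002,"ax": 0,"ay": 0,"az": 8,"jaw": 0},
    {"tx": 0,"ty": 0,"tz": -0.002,"ax": 0,"ay": 0,"az": 8,"jaw": 0},
    {"tx": 0,"ty": 0,"tz": -0.002,"ax": 0,"ay": 0,"az": 7,"jaw": 0},
    {"tx": 0,"ty": 0,"tz": 0,"ax": 0,"ay": 0,"az": 0,"jaw": 0},
    {"tx": 0,"ty": 0,"tz": 0,"ax": 0,"ay": 0,"az": 0,"jaw": 0},
  ],
)

```text
time: 14.5
tool_pos: [0.4884, -0.0786, 0.1507]
tool_rot: [-0.007, 0.999, 0.046, -0.002]
contact_force: [-0.4, -0.3, -0.5]
gripper_width: 0.999
```

```bash
python3 -c "
from h import *
togo(.4868,-.0826,.1,-82.9);grab('wrist','w13');grab('top','t13')
print(face(load('t13'),(165,215,275,310),.042,vmin=110))"
```

```text
t 14.5 pos [ 0.4884 -0.0786  0.1507] yaw -84.7 w 0.999 F [-0.4 -0.3 -0.5] j6 66.0
move mm [-1.8  4.5 50.7] rot deg [-0.8  0.2 -1.8]
[(496.3, 248.9, 93.9, 65.1, 70.2)]
```

View pics/w13.png

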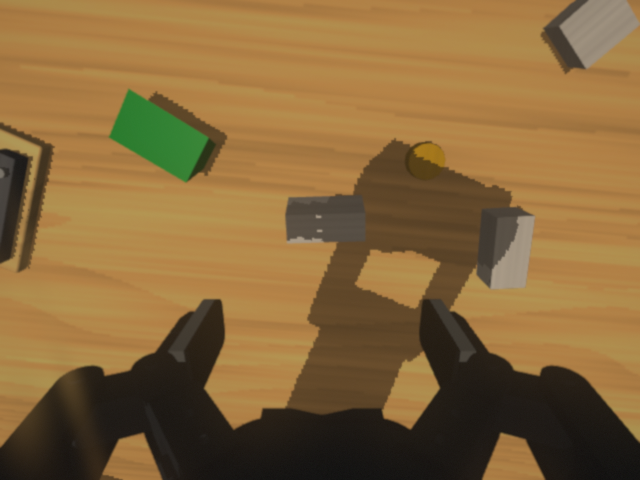

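View pics/t13.png

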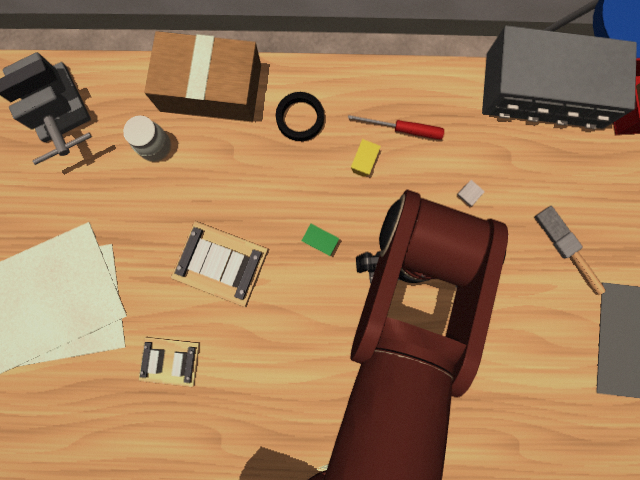

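```bash
python3 -c "
from h import *
f=load('w13');corners(f,(275,185,375,250),'w13c',6)"
```

```text
(no output)
```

View pics/w13c.png

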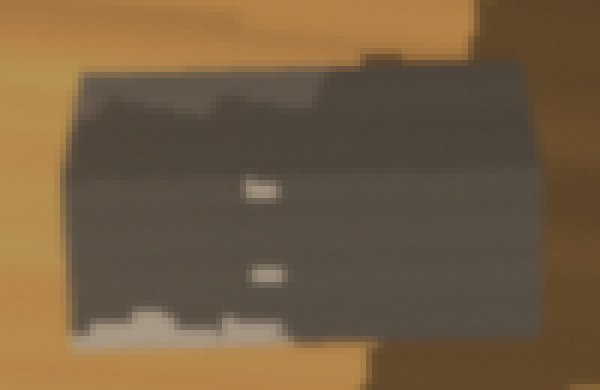

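```bash
python3 -c "
from h import *
f=load('w13');c,a=quad(f,[[66,180],[541,165],[540,338],[73,348]],6,(275,185),.03)
togo(.4868,-.0790,.05,-82.9)"
```

```text
[[0.4957, -0.0476, 0.03], [0.5038, -0.1097, 0.03], [0.4798, -0.1128, 0.03], [0.4722, -0.0499, 0.03]] [ 0.4879 -0.08    0.03  ] -82.8 0.06296225810513964 0.023611619544101247
t 14.6 pos [ 0.4883 -0.0787  0.1508] yaw -84.8 w 0.997 F [ 0.5 -0.4 -0.4] j6 67.0
move mm [ -1.1   1.5 100.8] rot deg [-0.8  0.2 -1.9]
```

Emit:
move_arm(
  rows=[
    {"tx": -0.001,"ty": 0.001,"tz": 0,"ax": -0.8,"ay": 0.2,"az": -1.9,"jaw": 0},
    {"tx": 0,"ty": 0,"tz": 0,"ax": 0,"ay": 0,"az": 0,"jaw": 0},
    {"tx": 0,"ty": 0,"tz": 0.03,"ax": 0,"ay": 0,"az": 0,"jaw": 0},
    {"tx": 0,"ty": 0,"tz": 0.035,"ax": 0,"ay": 0,"az": 0,"jaw": 0},
    {"tx": 0,"ty": 0,"tz": 0.03,"ax": 0,"ay": 0,"az": 0,"jaw": 0},
    {"tx": 0,"ty": 0,"tz": 0.015,"ax": 0,"ay": 0,"az": 0,"jaw": 0},
    {"tx": 0,"ty": 0,"tz": 0,"ax": 0,"ay": 0,"az": 0,"jaw": 0},
    {"tx": 0,"ty": 0,"tz": 0,"ax": 0,"ay": 0,"az": 0,"jaw": 0},
  ],
)

```text
time: 15.4
tool_pos: [0.4894, -0.0804, 0.0396]
tool_rot: [0.002, 0.998, 0.067, 0.003]
contact_force: [0.3, -0.5, 0.7]
gripper_width: 1.005
```

```bash
python3 -c "
from h import *
togo(.4875,-.0795,.002,-82.8);grab('wrist','w14')"
```

```text
t 15.4 pos [ 0.4894 -0.0804  0.0396] yaw -82.3 w 1.005 F [ 0.3 -0.5  0.7] j6 65.0
move mm [-1.9 -1.4 37.6] rot deg [ 0.3 -0.3  0.5]
```

View pics/w14.png

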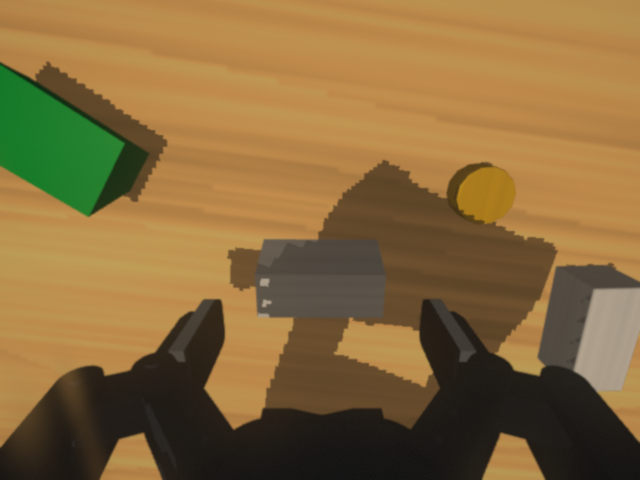

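Emit:
move_arm(
  rows=[
    {"tx": -0.002,"ty": -0.001,"tz": 0.01,"ax": 0.3,"ay": -0.3,"az": 0.5,"jaw": 0},
    {"tx": 0,"ty": 0,"tz": 0,"ax": 0,"ay": 0,"az": 0,"jaw": 0},
    {"tx": 0,"ty": 0,"tz": 0.012,"ax": 0,"ay": 0,"az": 0,"jaw": 0},
    {"tx": 0,"ty": 0,"tz": 0.008,"ax": 0,"ay": 0,"az": 0,"jaw": 0},
    {"tx": 0,"ty": 0,"tz": 0,"ax": 0,"ay": 0,"az": 0,"jaw": 0},
    {"tx": 0,"ty": 0,"tz": 0,"ax": 0,"ay": 0,"az": 0,"jaw": 0},
  ],
)

```text
time: 16.05
tool_pos: [0.49, -0.0806, 0.0109]
tool_rot: [0.001, 0.998, 0.062, 0.003]
contact_force: [0.3, 0.0, -0.6]
gripper_width: 1.005
```

```bash
python3 -c "
from h import *
togo(.4875,-.0795,.002,-82.8)"
```

```text
t 16.05 pos [ 0.49   -0.0806  0.0109] yaw -82.9 w 1.005 F [ 0.3  0.  -0.6] j6 65.0
move mm [-2.4 -1.4  8.9] rot deg [ 0.1 -0.3 -0.1]
```

Emit:
move_arm(
  rows=[
    {"tx": -0.003,"ty": -0.001,"tz": 0.003,"ax": 0,"ay": 0,"az": 0,"jaw": 0},
    {"tx": 0,"ty": 0,"tz": 0,"ax": 0,"ay": 0,"az": 0,"jaw": 0},
    {"tx": 0,"ty": 0,"tz": 0.005,"ax": 0,"ay": 0,"az": 0,"jaw": 0},
    {"tx": 0,"ty": 0,"tz": 0,"ax": 0,"ay": 0,"az": 0,"jaw": 0},
    {"tx": 0,"ty": 0,"tz": 0,"ax": 0,"ay": 0,"az": 0,"jaw": 0},
  ],
)

```text
time: 16.55
tool_pos: [0.487, -0.08, 0.0026]
tool_rot: [0.001, 0.998, 0.062, 0.003]
contact_force: [0.2, -0.1, 0.3]
gripper_width: 1.003
```

```bash
python3 -c "
from h import *
togo(.4875,-.0795,.002,-82.8)"
```

```text
t 16.55 pos [ 0.487  -0.08    0.0026] yaw -82.9 w 1.003 F [ 0.2 -0.1  0.3] j6 65.0
move mm [ 0.5 -0.5  0.6] rot deg [ 0.1 -0.4 -0.1]
```

Emit:
move_arm(
  rows=[
    {"tx": 0,"ty": 0,"tz": 0,"ax": 0,"ay": 0,"az": 0,"jaw": 255},
    {"tx": 0,"ty": 0,"tz": 0,"ax": 0,"ay": 0,"az": 0,"jaw": 255},
    {"tx": 0,"ty": 0,"tz": 0,"ax": 0,"ay": 0,"az": 0,"jaw": 255},
    {"tx": 0,"ty": 0,"tz": 0,"ax": 0,"ay": 0,"az": 0,"jaw": 255},
    {"tx": 0,"ty": 0,"tz": 0,"ax": 0,"ay": 0,"az": 0,"jaw": 255},
  ],
)

```text
time: 17.05
tool_pos: [0.4873, -0.0801, 0.0031]
tool_rot: [0.001, 0.998, 0.062, 0.004]
contact_force: [0.1, 0.1, -0.3]
gripper_width: 0.736
```

```bash
python3 -c "
from h import *
togo(.4875,-.0795,.002,-82.8);f=grab('wrist','w15');corners(f,(180,220,470,440),'w15c',2)"
```

```text
t 17.05 pos [ 0.4873 -0.0801  0.0031] yaw -82.9 w 0.736 F [ 0.1  0.1 -0.3] j6 65.0
move mm [ 0.2 -0.6  1.1] rot deg [ 0.1 -0.4 -0.1]
```

View pics/w15c.png

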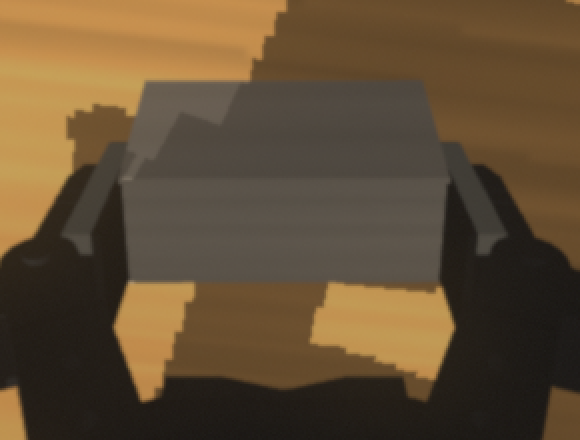

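Emit:
move_arm(
  rows=[
    {"tx": 0,"ty": 0,"tz": -0.02,"ax": 0,"ay": 0,"az": 0,"jaw": 255},
    {"tx": 0,"ty": 0,"tz": -0.045,"ax": 0,"ay": 0,"az": 0,"jaw": 255},
    {"tx": 0,"ty": 0,"tz": -0.045,"ax": 0,"ay": 0,"az": 0,"jaw": 255},
    {"tx": 0,"ty": 0,"tz": -0.02,"ax": 0,"ay": 0,"az": 0,"jaw": 255},
    {"tx": 0,"ty": 0,"tz": 0,"ax": 0,"ay": 0,"az": 0,"jaw": 255},
  ],
)

```text
time: 17.6
tool_pos: [0.4835, -0.079, 0.1341]
tool_rot: [-0.001, 0.998, 0.062, -0.0]
contact_force: [0.7, -0.4, -1.9]
gripper_width: 0.736
```

```bash
python3 -c "
from h import *
togo(.4970,.2526,.13,-109.6)"
```

```text
t 17.6 pos [ 0.4835 -0.079   0.1341] yaw -82.9 w 0.736 F [ 0.7 -0.4 -1.9] j6 65.0
move mm [  54.5 -327.4    4.4] rot deg [-0.1  0.  26.7]
```

Emit:
move_arm(
  rows=[
    {"tx": 0.0078,"ty": -0.047,"tz": -0.002,"ax": 0,"ay": 0,"az": 0,"jaw": 255},
    {"tx": 0.0078,"ty": -0.047,"tz": -0.002,"ax": 0,"ay": 0,"az": 0,"jaw": 255},
    {"tx": 0.0078,"ty": -0.047,"tz": -0.002,"ax": 0,"ay": 0,"az": 0,"jaw": 255},
    {"tx": 0.0078,"ty": -0.047,"tz": -0.002,"ax": 0,"ay": 0,"az": 0,"jaw": 255},
    {"tx": 0.0078,"ty": -0.047,"tz": -0.002,"ax": 0,"ay": 0,"az": 0,"jaw": 255},
    {"tx": 0.0078,"ty": -0.047,"tz": -0.002,"ax": 0,"ay": 0,"az": 0,"jaw": 255},
    {"tx": 0.006,"ty": -0.03,"tz": 0,"ax": 0,"ay": 0,"az": 0,"jaw": 255},
    {"tx": 0,"ty": 0,"tz": -0.001,"ax": 0,"ay": 0,"az": 7,"jaw": 255},
    {"tx": 0,"ty": 0,"tz": -0.001,"ax": 0,"ay": 0,"az": 7,"jaw": 255},
    {"tx": 0,"ty": 0,"tz": -0.001,"ax": 0,"ay": 0,"az": 7,"jaw": 255},
    {"tx": 0,"ty": 0,"tz": 0,"ax": 0,"ay": 0,"az": 6,"jaw": 255},
    {"tx": 0,"ty": 0,"tz": 0,"ax": 0,"ay": 0,"az": 0,"jaw": 255},
  ],
)

```text
time: 18.8
tool_pos: [0.4883, 0.247, 0.1254]
tool_rot: [0.006, 0.983, -0.183, -0.013]
contact_force: [1.2, -0.5, -0.6]
gripper_width: 0.74
```

```bash
python3 -c "
from h import *
togo(.4970,.2526,.11,-109.6)"
```

```text
t 18.8 pos [0.4883 0.247  0.1254] yaw -111.1 w 0.74 F [ 1.2 -0.5 -0.6] j6 130.0
move mm [ 6.5 -8.6 15.1] rot deg [ 0.9  1.3 -1.5]
```

Emit:
move_arm(
  rows=[
    {"tx": 0,"ty": 0,"tz": 0,"ax": 0.9,"ay": 1.3,"az": -1.5,"jaw": 255},
    {"tx": 0,"ty": 0,"tz": 0,"ax": 0,"ay": 0,"az": 0,"jaw": 255},
    {"tx": 0.006,"ty": -0.008,"tz": 0.01,"ax": 0,"ay": 0,"az": 0,"jaw": 255},
    {"tx": 0,"ty": 0,"tz": 0,"ax": 0,"ay": 0,"az": 0,"jaw": 255},
    {"tx": 0,"ty": 0,"tz": 0,"ax": 0,"ay": 0,"az": 0,"jaw": 255},
  ],
)

```text
time: 19.3
tool_pos: [0.4943, 0.2514, 0.1113]
tool_rot: [0.001, 0.986, -0.165, -0.001]
contact_force: [0.1, 0.0, -0.8]
gripper_width: 0.734
```

```bash
python3 -c "
from h import *
togo(.4970,.2526,.07,-109.6);f=grab('wrist','w16')"
```

```text
t 19.3 pos [0.4943 0.2514 0.1113] yaw -109.0 w 0.734 F [ 0.1  0.  -0.8] j6 128.0
move mm [ 2.2 -2.1 41.3] rot deg [0.2 0.1 0.6]
```

View pics/w16.png

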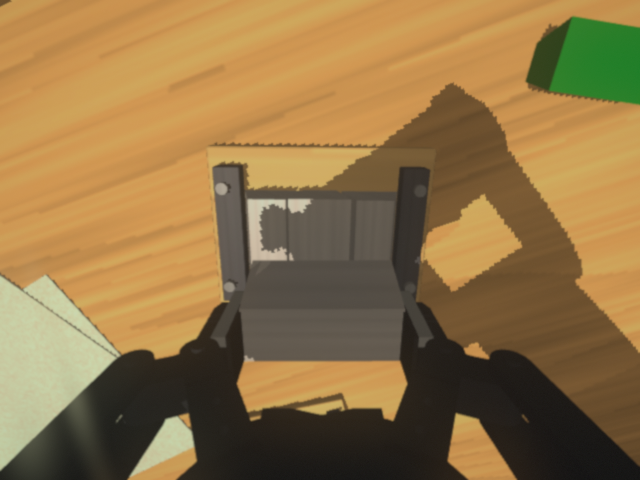

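Emit:
move_arm(
  rows=[
    {"tx": 0.0025,"ty": -0.0025,"tz": 0,"ax": 0.2,"ay": 0,"az": 0.6,"jaw": 255},
    {"tx": 0,"ty": 0,"tz": 0,"ax": 0,"ay": 0,"az": 0,"jaw": 255},
    {"tx": 0,"ty": 0,"tz": 0.02,"ax": 0,"ay": 0,"az": 0,"jaw": 255},
    {"tx": 0,"ty": 0,"tz": 0.02,"ax": 0,"ay": 0,"az": 0,"jaw": 255},
    {"tx": 0,"ty": 0,"tz": 0.008,"ax": 0,"ay": 0,"az": 0,"jaw": 255},
    {"tx": 0,"ty": 0,"tz": 0,"ax": 0,"ay": 0,"az": 0,"jaw": 255},
    {"tx": 0,"ty": 0,"tz": 0,"ax": 0,"ay": 0,"az": 0,"jaw": 255},
  ],
)

```text
time: 20.05
tool_pos: [0.4999, 0.2536, 0.066]
tool_rot: [-0.002, 0.985, -0.171, 0.002]
contact_force: [-0.8, -0.5, -1.9]
gripper_width: 0.734
```

```bash
python3 -c "
from h import *
togo(.4970,.2526,.0455,-109.6);f=grab('wrist','w17');corners(f,(170,110,470,400),'w17c',2)"
```

```text
t 20.05 pos [0.4999 0.2536 0.066 ] yaw -109.7 w 0.734 F [-0.8 -0.5 -1.9] j6 129.0
move mm [-2.4  2.  20.5] rot deg [-0.3 -0.2 -0.1]
```

View pics/w17c.png

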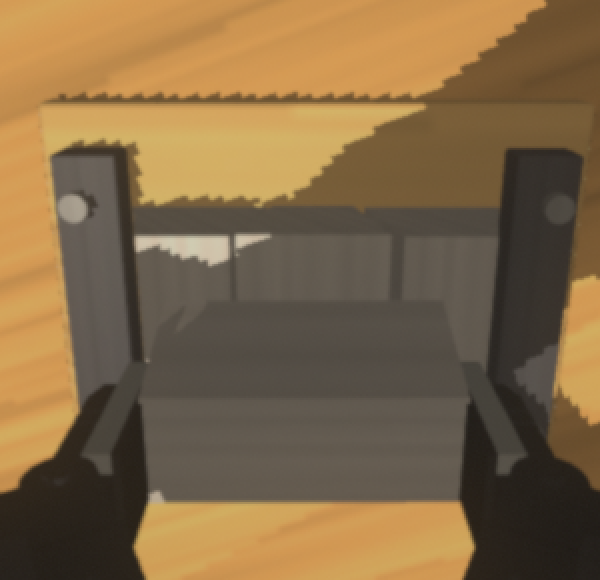

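Emit:
move_arm(
  rows=[
    {"tx": -0.0025,"ty": 0.0022,"tz": 0,"ax": -0.3,"ay": -0.2,"az": 0,"jaw": 255},
    {"tx": 0,"ty": 0,"tz": 0,"ax": 0,"ay": 0,"az": 0,"jaw": 255},
    {"tx": 0,"ty": 0,"tz": 0.01,"ax": 0,"ay": 0,"az": 0,"jaw": 255},
    {"tx": 0,"ty": 0,"tz": 0.003,"ax": 0,"ay": 0,"az": 0,"jaw": 255},
    {"tx": 0,"ty": 0,"tz": 0,"ax": 0,"ay": 0,"az": 0,"jaw": 255},
    {"tx": 0,"ty": 0,"tz": 0,"ax": 0,"ay": 0,"az": 0,"jaw": 255},
  ],
)

```text
time: 20.7
tool_pos: [0.4981, 0.2529, 0.0547]
tool_rot: [-0.001, 0.985, -0.171, 0.001]
contact_force: [0.3, 0.4, -0.8]
gripper_width: 0.737
```

```bash
python3 -c "
from h import *
togo(.4970,.2526,.0455,-109.6);f=grab('wrist','w18');corners(f,(170,110,470,400),'w18c',2)"
```

```text
t 20.7 pos [0.4981 0.2529 0.0547] yaw -109.7 w 0.737 F [ 0.3  0.4 -0.8] j6 129.0
move mm [-1.   0.7  9.2] rot deg [-0.1 -0.1 -0.1]
```

View pics/w18c.png

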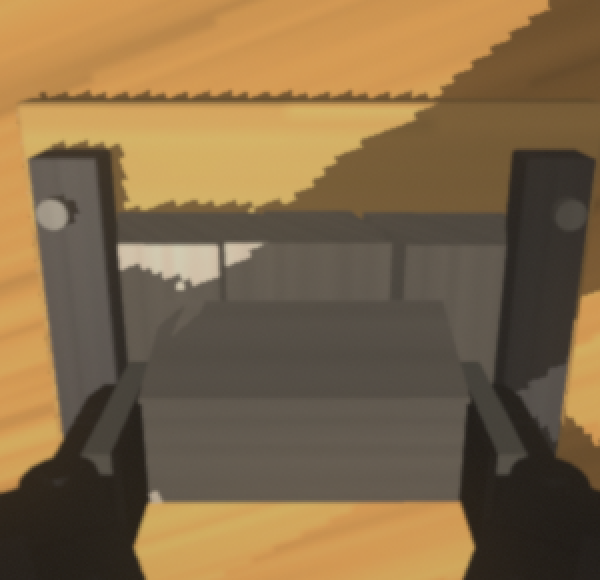

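Emit:
move_arm(
  rows=[
    {"tx": -0.001,"ty": 0.001,"tz": 0.003,"ax": 0,"ay": 0,"az": 0,"jaw": 255},
    {"tx": 0,"ty": 0,"tz": 0,"ax": 0,"ay": 0,"az": 0,"jaw": 255},
    {"tx": 0,"ty": 0,"tz": 0.003,"ax": 0,"ay": 0,"az": 0,"jaw": 255},
    {"tx": 0,"ty": 0,"tz": 0,"ax": 0,"ay": 0,"az": 0,"jaw": 255},
    {"tx": 0,"ty": 0,"tz": 0,"ax": 0,"ay": 0,"az": 0,"jaw": 255},
  ],
)

```text
time: 21.25
tool_pos: [0.497, 0.2523, 0.0484]
tool_rot: [-0.001, 0.985, -0.171, 0.002]
contact_force: [-0.5, -0.4, -1.5]
gripper_width: 0.737
```

```bash
python3 -c "
from h import *
togo(.4970,.2526,.0455,-109.6)"
```

```text
t 21.25 pos [0.497  0.2523 0.0484] yaw -109.7 w 0.737 F [-0.5 -0.4 -1.5] j6 129.0
move mm [-0.1 -0.3  2.9] rot deg [-0.1 -0.2 -0.1]
```

Emit:
move_arm(
  rows=[
    {"tx": 0,"ty": 0,"tz": 0.0025,"ax": 0,"ay": 0,"az": 0,"jaw": 255},
    {"tx": 0,"ty": 0,"tz": 0,"ax": 0,"ay": 0,"az": 0,"jaw": 255},
    {"tx": 0,"ty": 0,"tz": 0,"ax": 0,"ay": 0,"az": 0,"jaw": 255},
  ],
)

```text
time: 21.55
tool_pos: [0.4971, 0.2523, 0.0458]
tool_rot: [-0.001, 0.985, -0.171, 0.002]
contact_force: [0.5, -0.4, -0.0]
gripper_width: 0.733
```

```bash
python3 -c "
from h import *
togo(.4970,.2526,.0455,-109.6);f=grab('wrist','w19');corners(f,(170,110,470,400),'w19c',2)"
```

```text
t 21.55 pos [0.4971 0.2523 0.0458] yaw -109.7 w 0.733 F [ 0.5 -0.4 -0. ] j6 129.0
move mm [-0.2 -0.3  0.3] rot deg [-0.1 -0.2 -0.1]
```

View pics/w19c.png

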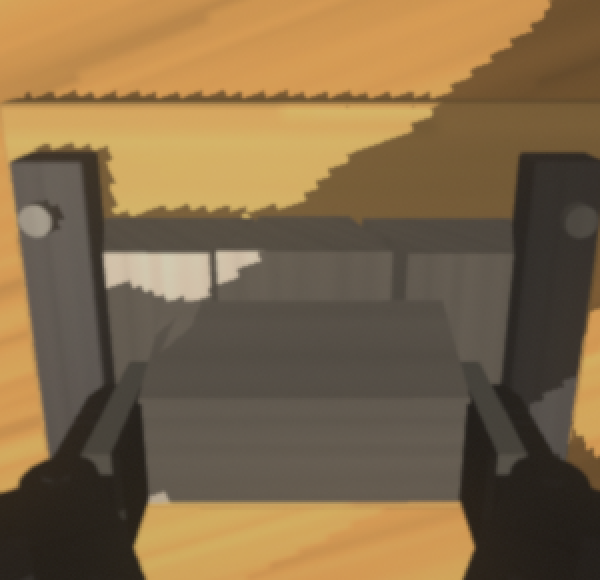

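The far ledge is about 12 mm, as expected for centred ((64-40)/2). Laterally it is within 0.5 mm. Releasing.

Emit:
move_arm(
  rows=[
    {"tx": 0,"ty": 0,"tz": 0.0005,"ax": 0,"ay": 0,"az": 0,"jaw": 255},
    {"tx": 0,"ty": 0,"tz": 0,"ax": 0,"ay": 0,"az": 0,"jaw": 30},
    {"tx": 0,"ty": 0,"tz": 0,"ax": 0,"ay": 0,"az": 0,"jaw": 0},
    {"tx": 0,"ty": 0,"tz": 0,"ax": 0,"ay": 0,"az": 0,"jaw": 0},
    {"tx": 0,"ty": 0,"tz": 0,"ax": 0,"ay": 0,"az": 0,"jaw": 0},
  ],
)

```text
time: 22.1
tool_pos: [0.4981, 0.2526, 0.0464]
tool_rot: [-0.001, 0.985, -0.171, 0.003]
contact_force: [0.6, 0.6, -0.5]
gripper_width: 1.004
```

Emit:
move_arm(
  rows=[
    {"tx": 0,"ty": 0,"tz": -0.02,"ax": 0,"ay": 0,"az": 0,"jaw": 0},
    {"tx": 0,"ty": 0,"tz": -0.03,"ax": 0,"ay": 0,"az": 0,"jaw": 0},
    {"tx": 0,"ty": 0,"tz": -0.04,"ax": 0,"ay": 0,"az": 0,"jaw": 0},
    {"tx": 0,"ty": 0,"tz": -0.04,"ax": 0,"ay": 0,"az": 0,"jaw": 0},
    {"tx": 0,"ty": 0,"tz": 0,"ax": 0,"ay": 0,"az": 0,"jaw": 0},
    {"tx": 0,"ty": 0.04,"tz": 0,"ax": 0,"ay": 0,"az": 0,"jaw": 0},
    {"tx": 0,"ty": 0.04,"tz": 0,"ax": 0,"ay": 0,"az": 0,"jaw": 0},
    {"tx": 0,"ty": 0.04,"tz": 0,"ax": 0,"ay": 0,"az": 0,"jaw": 0},
    {"tx": 0,"ty": 0.04,"tz": 0,"ax": 0,"ay": 0,"az": 0,"jaw": 0},
    {"tx": 0,"ty": 0.04,"tz": 0,"ax": 0,"ay": 0,"az": 0,"jaw": 0},
    {"tx": 0,"ty": 0,"tz": 0,"ax": 0,"ay": 0,"az": 0,"jaw": 0},
  ],
)

```text
time: 23.2
tool_pos: [0.4279, 0.0586, 0.1796]
tool_rot: [-0.001, 0.986, -0.169, 0.003]
contact_force: [-0.2, 0.9, -1.2]
gripper_width: 0.998
```

```bash
python3 -c "
from h import *
togo(.4970,.2526,.0455,-109.6);f=grab('top','t20');corners(f,(165,205,285,315),'t20c',4);g=grab('scene','s20');corners(g,(370,180,490,270),'s20c',5)
print(face(f,(165,215,275,310),.042,vmin=110));print(face(f,(165,215,275,310),.072,vmin=150))"
```

```text
t 23.2 pos [0.4279 0.0586 0.1796] yaw -109.4 w 0.998 F [-0.2  0.9 -1.2] j6 107.0
move mm [-2.000e-01 -2.055e+02  1.347e+02] rot deg [-0.2 -0.4  0.2]
[(500.2, 259.3, 71.9, 64.3, 71.0), (484.5, 216.5, 64.2, 25.0, -19.5)]
[(497.3, 252.3, 68.1, 61.6, 70.2), (482.4, 211.2, 62.1, 23.1, -19.6), (518.2, 234.4, 37.3, 11.3, 72.8)]
```

View pics/t20c.png

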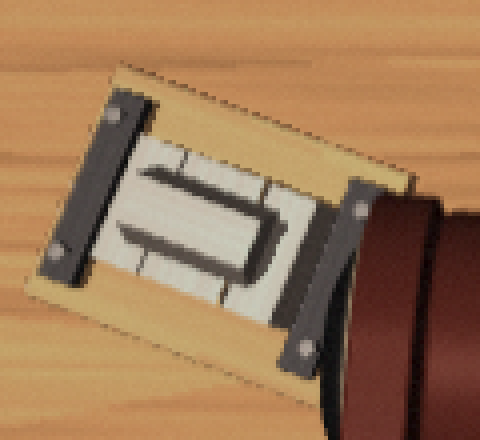

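View pics/s20c.png

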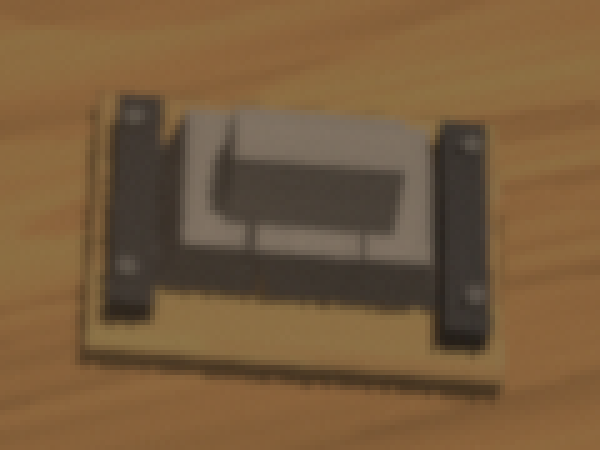

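```bash
python3 -c "
from h import *
f=load('t20');quad(f,[[139,177],[264,216],[246,264],[122,224]],4,(165,205),.072)"
```

```text
[[0.517, 0.274, 0.072], [0.4999, 0.2145, 0.072], [0.4772, 0.222, 0.072], [0.4947, 0.2809, 0.072]] [0.4972 0.2479 0.072 ] -106.3 0.06166883819184784 0.02329784748772782
```

```bash
python3 -c "
from h import *
im=load('t20')['color'][240:280,185:245,::-1];cv2.imwrite('pics/t20d.png',cv2.resize(im,None,fx=12,fy=12,interpolation=0))"
```

```text
(no output)
```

View pics/t20d.png

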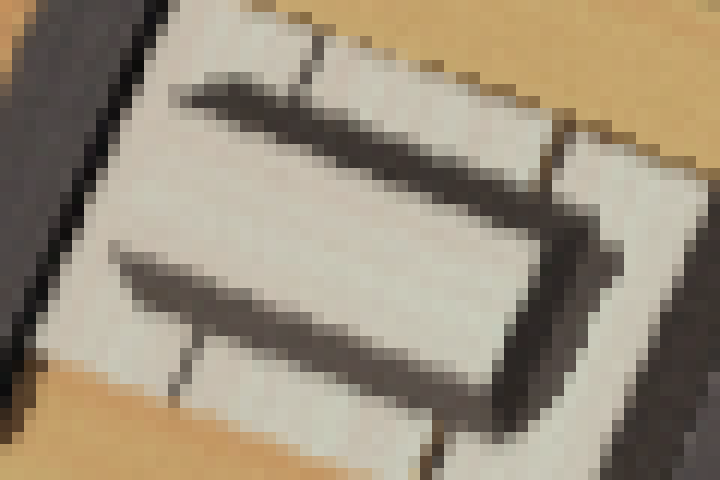

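```bash
python3 -c "
from h import *
s=manip.state();print(s['time'],s['contact_force']);print(manip.job_done())"
```

```text
23.3 [-0.62979731  0.87020249  0.55965391]
the job is handed in; nothing more can be done
None
```

Both ingots are placed in the order asked, and I handed the job in at 23.3 s of the 51 s allowed. The broad-face-up ingot went into the gap first. The broad-face-down ingot was then laid crosswise on top and released, with the arm withdrawn.

**Last checks:**
- **Layer:** from above, before the cross ingot went on, it measured as one 94 x 65 mm block against 93 x 64 mm expected. Its seams are even and the ends are in line.
- **Cross ingot:** its centre is within about 1.5 mm of the layer's centre. It looks flat, and its edges are parallel to the layer's edges to within a degree or so by eye.

**What disagreed:**
- **Top camera:** it read about 3.7 mm lower in y than the wrist camera and the arm. I used the wrist camera and the arm's readings for placing.
- **Angle:** the hand-picked corners gave −106.3° for the cross ingot, but the tool was at −109.7° when it let go. One of those corners was blurred, so I trusted the tool reading and the edge comparison.

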